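# Clamp the soft jaws in the bench fixture

## Robot

A 7-joint arm with a two-finger parallel gripper is mounted at the origin on the work surface; the furniture and walls round the work are solid. World frame = base frame: x ahead of the robot, y to its left, z up, the work surface at z = 0. Lengths are in m, angles in rad, forces in N, time in s.
With the tool pointing down it reaches from about 0.425 to 0.925 m from the base axis. Payload 6.8 kg.
Tool frame: the origin (TCP) lies at the very end of the fingers, on their centre line; the grasp point (between the pads) lies 19 mm behind it; z points along the fingers, y is the line along which they close (so a half turn about z gives the same grasp; the last joint's range is limited). The gripper opens to 85 mm and grips with 20 to 120 N. Pads are 22 mm wide; open, the fingers measure 114 mm over their backs; the gripper's body (76 mm by 85 mm) begins 54 mm behind the grasp point. The pads swing forward as they close: fully open they stand 13 mm farther back than shut.
Start: joints at [1.227, 0.477, 0.022, 1.555, -0.011, 1.109, -0.083], TCP at [0.158, -0.656, 0.231] pointing down, gripper open.
Joint ranges: [-2.96, 2.96], [-0.34, 2.1], [-1.41, 1.46], [0.24, 2.44], [-1.37, 4.51], [0.17, 1.92], [-2.96, 2.96]. Speed limits (rad/s): [2.39, 2.39, 3.14, 3.14, 3.14, 3.14, 3.14].

## Interface

Orientations are given as a rotation vector (axis times angle).
In Python, from bench import r gives the robot as it stands.
- The arm moves only by the shell command python3 -m jog 'ROWS' [FORCE]. ROWS is JSON, a list of rows, each an object of numbers: "fingers": the finger opening in m, from 0 to 0.0854; "x", "y", "z": the shift along the tool's x, y, z in m; "rx", "ry", "rz": the turn, a rotation vector about the tool's x, y, z in degrees. In form: [{"fingers": .., "x": .., "y": .., "z": .., "rx": .., "ry": .., "rz": ..}, ...]. A call has 1 to 8 rows; each row shifts and turns the commanded pose from where the row before left it, along the tool's axes as they then stand; what a row does not reach is not made up. A row lasts 1/8 s, in which the tool goes at most 62.5 mm and 10.7 degrees, less where a joint would pass 70% of its speed; a pose out of reach is approached as far as the arm can. A call is refused whole if a number of a shift passes 0.0625 or a number of a turn 10.7, either way. A call with a gripper value outside its range is refused whole. The fingers move at their own pace and stop on an object; FORCE is the grip in N (left out, the last holds). Time passes only in rows, so rows that do not move let the fingers close. It gives the time, the measured TCP pose, the force, the opening and the grip force at its end, in the units of the state.
- r.get_obs(): the state, without advancing time (a new reading comes with each control period).
- r.grab_frame(name): name is "side" or "top"; returns (picture, depth): 384x512x3 uint8, red, green, blue; 384x512 float32, m along the optical axis (not along the pixel's ray), 0 where there is no reading.
- r.get_calibration(name): a dict with "mtx" (3x3 intrinsics, pixels), "extrinsics" (4x4, takes a point from camera to world coordinates). Camera axes: x right, y down, z forward; pixel columns grow to the right and rows downward; lengths in m; the calibration is good to about 2 mm. A picture is of the moment at which its call begins. get_calibration takes no time and is no camera call.
- r.hand_in(): hands the job in; it is judged then, once.
Trained networks look in the newest picture that a camera, given by its name, has taken for a name from the list of things; names that differ only in an ending like _2 or _b are one class to them, and where a whole thing is asked for, a point or a joint stands for the part that bears it (a point fixed in the world has none). Each returns a list of dicts, best first, with "score" (0 to 1); they miss things now and then, are a little off and sometimes report something else, mostly with a low value. They report only what shows in the picture. A call takes as long as a camera call. They do not tell look-alikes from the thing itself.
- r.search_frame(target, camera): "xyz" ([x, y, z] in m, in world coordinates, good to about 4 mm: the middle of the surface that is visible of it).
- r.landmark_of(target, camera): "xyz" ([x, y, z] in m, in world coordinates, good to about 4 mm: a listed point, or the origin of a listed thing).
The state is a dict: "clock": time; "joints": joint angles; "qvel": joint speeds; "tau": joint torques, N m; "tcp_pos": TCP position; "orientation": TCP orientation; "contact_force": force on the tool from outside, world axes, zero at the start; "moment": the same for the moment, N m; "grip_width": finger opening in m; "gripper_force": force on a finger pad.
Only numpy, scipy, OpenCV 4.12 (cv2) and the standard library are available. Lean on these libraries where they do the work, as an engineer would, in place of code of your own. Each camera call takes 0.05 s, during which the arm holds its last target. There are 200 camera calls.

## Task

Load the clamping fixture: swing its lever fully open, slide every soft jaw that is there along its own lane, without lifting it, until it is home against the end stop, and then turn the clamp knob behind each of these jaws clockwise to its end stop so that its toe lies straight back over the jaw. Only when they are all clamped, swing the lever fully shut again so that its teeth lock the jaws in. Leave the oil bottle, the bearing and the screwdriver alone.

Things in the scene. Friction and masses are not known exactly. Their poses are not given: they have to be found in the camera images.
- fixture: Clamping fixture, fixed to the bench. Origin on the bench under lane b; x runs along its three parallel lanes from open mouth to closed end (roughly away from the robot), y across them to the left, z up. Aluminium plate 12 mm thick, x = -150 to 120, y = -138 to 138 mm; lanes a, b, c at y = +85, 0, -85 mm, all alike. Behind each lane stands a swing clamp with a captive knob (axis at x = 88 mm).
- bay_b (a point): Centre of the scribed outline in the entry bay of lane b, on the plate's top, 80 mm in front of the fixture's origin. The bays run from x = -143 to -25 mm and are about 86 mm wide, with lips and dividers 6 mm high.
- tooth_b (a point): Top of the locking tooth of lane b, 9 mm above the plate (tooth x = -19 to -10 mm, 14 mm wide). One tooth a lane, all on one comb bar moved by the lever: lever shut, they stand in mid-lane and bar it; lever open, they have moved 32 mm to +y, out of the lanes. Shutting, they pass 4 mm behind a jaw that is home; a jaw that sticks out farther blocks the lever.
- stop_b (a point): Foot of the end stop's face in lane b, at x = 66 mm on the plate's top; stop 20 mm high. Each lane's two guide rails run from x = -10 to 66 mm, are 8 mm high, 37 mm apart, flared to about 50 mm at the mouth.
- jaw_a: Soft jaw of lane a: bright steel block with two holes in its top, 34 x 72 x 28 mm (x, y, z), 0.42 kg, origin at the centre of its underside, long side along its y axis. It stands on the plate in the entry bay of lane a, roughly lengthwise along the lane. It may be absent (then there is nothing to do in lane a).
- jaw_b: Soft jaw of lane b: bright steel block with two holes in its top, 34 x 72 x 28 mm (x, y, z), 0.42 kg, origin at the centre of its underside, long side along its y axis. It stands on the plate in the entry bay of lane b, roughly lengthwise along the lane. It may be absent (then there is nothing to do in lane b).
- jaw_c: Soft jaw of lane c: bright steel block with two holes in its top, 34 x 72 x 28 mm (x, y, z), 0.42 kg, origin at the centre of its underside, long side along its y axis. It stands on the plate in the entry bay of lane c, roughly lengthwise along the lane. It may be absent (then there is nothing to do in lane c).
- home_a (a point): Point on the plate's top face (z = 12 mm) where the centre of the underside of jaw a is when the jaw is home: 30 mm along the fixture's x, with the jaw's front end against the stop and its long side along the lane. Axes as the fixture's.
- home_b (a point): Point on the plate's top face (z = 12 mm) where the centre of the underside of jaw b is when the jaw is home: 30 mm along the fixture's x, with the jaw's front end against the stop and its long side along the lane. Axes as the fixture's.
- home_c (a point): Point on the plate's top face (z = 12 mm) where the centre of the underside of jaw c is when the jaw is home: 30 mm along the fixture's x, with the jaw's front end against the stop and its long side along the lane. Axes as the fixture's.
- clamp_a (a joint): Turning angle of the knob of clamp a, rad, growing clockwise seen from above: 0 fully open, 2.6 at the end stop where the toe points straight back over the lane. The toe turns with the knob. Stays where it is left; needs about 0.12 N m to turn.
- knob_a (a point): Point on the vertical axis of clamp a's knob, at the height to grip (z = 62 mm). The knob is a black bar 44 mm long, 12 mm thick, from z = 53 to 77 mm, parallel to the toe; the toe lies under it.
- toe_a (a point): Tip of the steel toe of clamp a, 42 mm from the knob's axis, x axis along the toe from the knob's axis to the tip, at z = 42 mm (the underside of the toe is 42.5 mm up, 2.5 mm over the top of a jaw). Toe 14 mm wide, 6 mm thick.
- clamp_b (a joint): Turning angle of the knob of clamp b, rad, growing clockwise seen from above: 0 fully open, 2.6 at the end stop where the toe points straight back over the lane. The toe turns with the knob. Stays where it is left; needs about 0.12 N m to turn.
- knob_b (a point): Point on the vertical axis of clamp b's knob, at the height to grip (z = 62 mm). The knob is a black bar 44 mm long, 12 mm thick, from z = 53 to 77 mm, parallel to the toe; the toe lies under it.
- toe_b (a point): Tip of the steel toe of clamp b, 42 mm from the knob's axis, x axis along the toe from the knob's axis to the tip, at z = 42 mm (the underside of the toe is 42.5 mm up, 2.5 mm over the top of a jaw). Toe 14 mm wide, 6 mm thick.
- clamp_c (a joint): Turning angle of the knob of clamp c, rad, growing clockwise seen from above: 0 fully open, 2.6 at the end stop where the toe points straight back over the lane. The toe turns with the knob. Stays where it is left; needs about 0.12 N m to turn.
- knob_c (a point): Point on the vertical axis of clamp c's knob, at the height to grip (z = 62 mm). The knob is a black bar 44 mm long, 12 mm thick, from z = 53 to 77 mm, parallel to the toe; the toe lies under it.
- toe_c (a point): Tip of the steel toe of clamp c, 42 mm from the knob's axis, x axis along the toe from the knob's axis to the tip, at z = 42 mm (the underside of the toe is 42.5 mm up, 2.5 mm over the top of a jaw). Toe 14 mm wide, 6 mm thick.
- lever (a joint): Angle of the lever, rad: 0 shut (points to the fixture's -x), 1.4 fully open (points nearly to its +y), growing clockwise seen from above. Vertical hinge at fixture x = -14.5, y = 165 mm, on a steel block 56 x 58 x 26 mm at the plate's left edge; the arm lies just above the block. Stays where it is left; needs about 2 N at the handle.
- lever_handle (a point): On the axis of the lever's upright black round handle (16 mm diameter, from z = 34 to 72 mm above the bench), at z = 56 mm, 75 mm from the hinge.
- oil_bottle: Bystander: oil bottle, 48 mm across, 145 mm high, upright to the right of the fixture; origin under its centre.
- bearing: Bystander: ball bearing, 62 mm across, 16 mm high, flat to the left of the fixture; origin under its centre.
- screwdriver: Bystander: screwdriver, 207 mm long, 31 mm thick, lying to the left of the fixture.
Mind the look-alikes: they are no part of the job. What is shaped like the jaw_a but purple or turquoise is not meant. What is shaped like the jaw_c but pink is not meant.

How it is judged:
By the outcome, as a careful person would: the job done as asked, in the order asked, and still so for the second after the job is handed in, with the robot touching nothing.
Of jaw_a, jaw_b, jaw_c only 2 to 3 are there at a start; the rules pass over those that are not, and their reading is None.
At some moment in a run one of jaw_a, jaw_b, jaw_c may be knocked a few centimetres aside while the robot is not near it.
Once in a run the grip may slacken for a moment while it holds something.
It also fails if it takes over 210 s, if anything falls off the work surface, if the arm or the gripper's body presses on something with over 40 N, if the wrist force passes 120 N, or if a joint passes its speed limit or range.

## Working session

There is one attempt and no reset: what is moved stays moved. The work goes in short steps, Python scripts to look and compute and a shell command to move; the robot and the scene stay as the last step left them, time stands still between calls to the robot, and variables do not carry over. Pictures are saved under pics/ and viewed, at most 15 in all, crops included, and the job is handed in when it is done.

```bash
ls; mkdir -p pics
python3 - <<'E'
from bench import r
import cv2,numpy as np
o=r.get_obs()
for k in o: print(k,np.round(o[k],3))
for n in ("top","side"):
    p,d=r.grab_frame(n); cv2.imwrite(f"pics/{n}0.png",p[:,:,::-1])
    c=r.get_calibration(n); print(n,np.round(c["mtx"],1).tolist(),np.round(c["extrinsics"],3).tolist())
    for t in ("fixture","bay_b","tooth_b","stop_b","jaw_a","jaw_b","jaw_c","home_a","home_b","home_c","knob_a","knob_b","knob_c","lever_handle","toe_a","oil_bottle"):
        print(t,[(np.round(e["xyz"],3).tolist(),round(e["score"],2)) for e in r.landmark_of(t,n)])
E
```

```text
pics
clock 0.0
joints [ 1.227  0.478  0.022  1.556 -0.011  1.109 -0.083]
qvel [ 0.    -0.     0.001  0.     0.    -0.001 -0.001]
tau [ 1.0000e-03 -5.9644e+01  1.6080e+00 -2.8120e+01  1.2000e-02  9.0000e-03
 -0.0000e+00]
tcp_pos [ 0.158 -0.656  0.23 ]
orientation [-3.118e+00 -3.690e-01  1.000e-03]
contact_force [ 0.297 -0.44  -0.043]
moment [-0.023  0.031  0.011]
gripper_force 0.0
grip_width 0.085
top [[353.4, 0.0, 254.8], [0.0, 353.4, 188.3], [0.0, 0.0, 1.0]] [[0.002, -0.983, 0.185, 0.308], [-1.0, -0.005, -0.015, -0.087], [0.015, -0.185, -0.983, 1.279], [0.0, 0.0, 0.0, 1.0]]
fixture [([0.52, -0.077, 0.002], 0.79)]
bay_b []
tooth_b [([0.504, -0.075, 0.022], 0.55)]
stop_b [([0.584, -0.086, 0.014], 0.67), ([0.427, -0.078, 0.012], 0.46)]
jaw_a [([0.437, 0.014, 0.009], 0.71), ([0.432, -0.16, 0.011], 0.71), ([0.623, 0.175, 0.0], 0.71), ([0.389, -0.608, 0.002], 0.62), ([0.38, 0.183, 0.002], 0.59), ([0.432, -0.078, 0.011], 0.45)]
jaw_b [([0.437, 0.014, 0.009], 0.71), ([0.432, -0.16, 0.011], 0.71), ([0.623, 0.175, 0.0], 0.71), ([0.389, -0.608, 0.002], 0.62), ([0.38, 0.183, 0.002], 0.59), ([0.
[... 2517 characters left out ...]
611, 0.003, 0.066], 0.9), ([0.605, -0.082, 0.063], 0.88), ([0.602, -0.166, 0.064], 0.8), ([0.542, -0.164, 0.01], 0.48)]
knob_b [([0.611, 0.003, 0.066], 0.9), ([0.605, -0.082, 0.063], 0.88), ([0.602, -0.166, 0.064], 0.8), ([0.542, -0.164, 0.01], 0.48)]
knob_c [([0.611, 0.003, 0.066], 0.9), ([0.605, -0.082, 0.063], 0.88), ([0.602, -0.166, 0.064], 0.8), ([0.542, -0.164, 0.01], 0.48)]
lever_handle [([0.448, 0.098, 0.058], 0.48), ([0.619, -0.204, 0.039], 0.31)]
toe_a [([0.643, -0.031, 0.042], 0.66), ([0.634, -0.115, 0.04], 0.66), ([0.618, -0.204, 0.04], 0.63), ([0.566, 0.398, 0.005], 0.58), ([0.394, 0.416, -0.001], 0.29)]
oil_bottle [([0.62, -0.392, -0.001], 0.52), ([0.434, -0.078, 0.012], 0.31)]
```

View pics/top0.png

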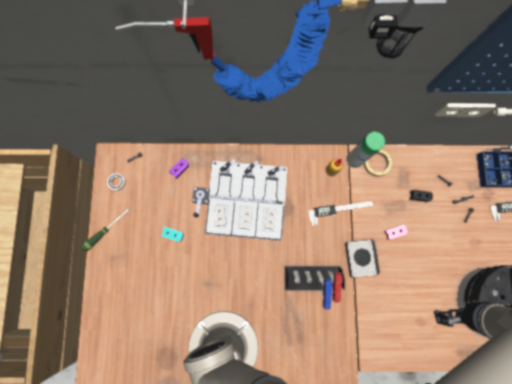

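View pics/side0.png

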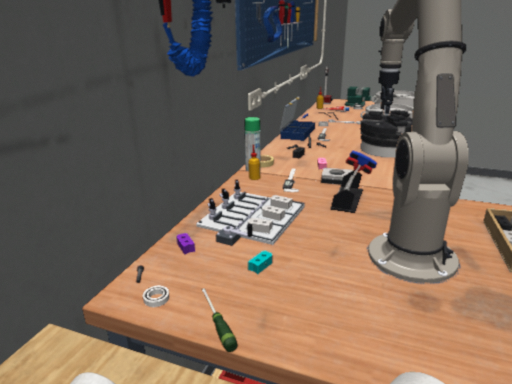

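The top view shows three bright jaws in the bays at about (221,217), (245,217) and (270,217), and the lever at (200,195). The purple, turquoise and pink blocks lie off the fixture. Next I fit the fixture pose and draw it over a crop to check it.

```bash
cat > h.py <<'E'
from bench import r
import cv2,numpy as np
def proj(n,P):
    c=r.get_calibration(n);T=np.linalg.inv(c["extrinsics"]);P=np.atleast_2d(P)
    q=(P@T[:3,:3].T+T[:3,3])@c["mtx"].T
    return q[:,:2]/q[:,2:]
def F(fx,P):  # fixture (x0,y0,yaw) mm -> world m
    P=np.atleast_2d(np.array(P,float))/1000;c,s=np.cos(fx[2]),np.sin(fx[2])
    return np.c_[fx[0]+c*P[:,0]-s*P[:,1],fx[1]+s*P[:,0]+c*P[:,1],P[:,2]]
def overlay(n,name,fx,jaws,box,k=5):
    p,d=r.grab_frame(n);x,y,w,h=box
    im=cv2.resize(p[y:y+h,x:x+w,::-1].copy(),None,fx=k,fy=k,interpolation=cv2.INTER_CUBIC)
    def pl(P,col): cv2.polylines(im,[np.int32(((proj(n,P)-[x,y]+.5)*k).round())],True,col,1)
    if fx is not None:
        pl(F(fx,[[-150,-138,12],[120,-138,12],[120,138,12],[-150,138,12]]),(0,0,255))
        for yy in (85,0,-85):
            pl(F(fx,[[-6,yy-17,12],[66,yy-17,12],[66,yy+17,12],[-6,yy+17,12]]),(255,0,0))
            pl(F(fx,[[84,yy,77],[92,yy,77]]),(0,255,255)); pl(F(fx,[[88,yy-4,77],[88,yy+4,77]]),(0,255,255))
    for (X,Y,a) in jaws: pl(F((X,Y,a),[[-36,-17,40],[36,-17,40],[36,17,40],[-36,17,40]]),(0,200,0))
    cv2.imwrite(name,im)
E
python3 - <<'E'
from h import *
from scipy.optimize import least_squares
L=[]
pts={"fixture":(0,0,0),"bay_b":(-80,0,0),"tooth_b":(-14.5,0,0),"stop_b":(66,0,0),"lever_handle":(-89.5,165,0)}
for y in (85,0,-85):
    pts[f"home{y}"]=(30,y,0);pts[f"knob{y}"]=(88,y,0)
g=(.517,-.077,-.055)
for n in ("top","side"):
    p,d=r.grab_frame(n)
    for t in ("fixture","bay_b","tooth_b","stop_b","lever_handle","home_a","knob_a"):
        for e in r.landmark_of(t,n):
            m=[v for k,v in pts.items() if k.startswith(t.split("_")[0])]
            if t=="lever_handle": m=[pts[t]]
            for v in m:
                if np.hypot(*(F(g,v)[0,:2]-e["xyz"][:2]))<.02: L.append((v,e["xyz"][:2]))
V=np.array([l[0] for l in L]);X=np.array([l[1] for l in L])
s=least_squares(lambda q:(F(q,V)[:,:2]-X).ravel(),g,loss="soft_l1",f_scale=.004)
print(len(L),s.x,np.round((F(s.x,V)[:,:2]-X)*1000).astype(int).tolist())
overlay("top","pics/t1.png",s.x,[],(185,150,115,100),7)
E
```

```text
21 [ 0.51778994 -0.07565984 -0.08792569] [[0, 0], [0, 4], [1, 0], [1, 5], [-1, -5], [2, 0], [2, 2], [-3, -3], [3, 1], [-2, 1], [1, 7], [-2, 3], [0, -2], [2, -8], [-5, -3], [-1, -2], [0, 6], [1, -4], [-2, 0], [1, -1], [0, 0]]
```

View pics/t1.png

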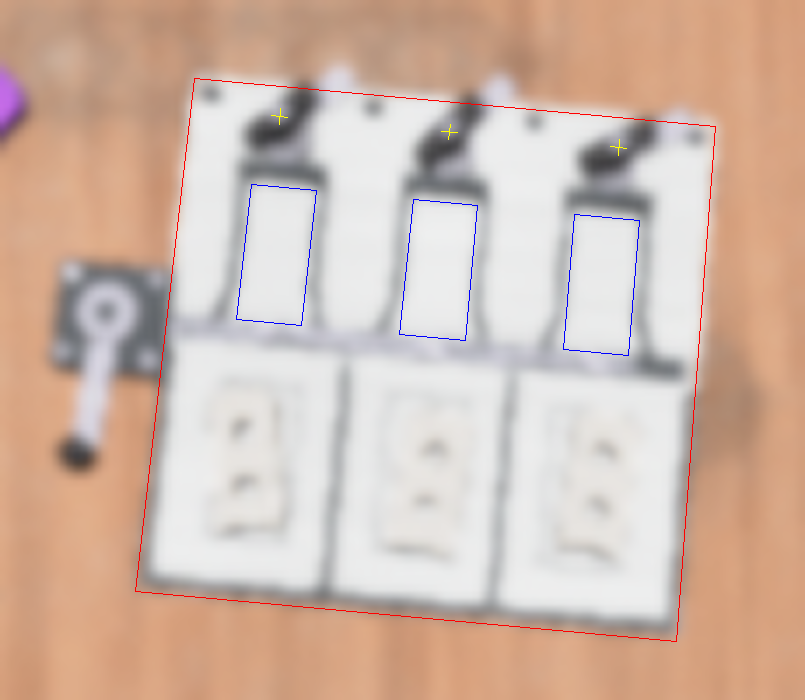

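The overlay shows the plate outline, lanes and knob axes agreeing to about 2 mm. The jaw holes are at crop pixels a (240,428)/(243,482), b (436,447)/(425,500) and c (605,449)/(600,505). From these I compute the jaw poses and then the lever approach.

```bash
cat >> h.py <<'E'
FX=(.5178,-.0757,-.087)
def back(n,uv,z):
    c=r.get_calibration(n);M=c["extrinsics"];d=M[:3,:3]@np.linalg.solve(c["mtx"],[uv[0],uv[1],1]);o=M[:3,3]
    return o+d*(z-o[2])/d[2]
def toF(P):
    c,s=np.cos(FX[2]),np.sin(FX[2]);dx,dy=np.array(P[:2])-FX[:2];return np.round(1000*np.array([c*dx+s*dy,-s*dx+c*dy]),1)
def st():
    from scipy.spatial.transform import Rotation as R
    o=r.get_obs();m=R.from_rotvec(o["orientation"]).as_matrix()
    print("t",round(float(o["clock"]),2),"tcp",np.round(o["tcp_pos"],4),"F:",toF(o["tcp_pos"]),"toolx",round(np.degrees(np.arctan2(m[1,0],m[0,0])),1),"tooly",round(np.degrees(np.arctan2(m[1,1],m[0,1])),1),"tilt",np.round(m[:2,2],3),"f",np.round(o["contact_force"],1),"w",round(float(o["grip_width"]),4),"g",round(float(o["gripper_force"]),1),"q7",round(float(o["joints"][6]),2))
    return o,m
def go(x,y,z=None,ang=None):
    "shift in tool axes to world x,y,z; turn (deg, +rz) to have tool y at world angle ang (mod 180)"
    o,m=st();z=o["tcp_pos"][2] if z is None else z
    print("shift",np.round(m.T@(np.array([x,y,z])-o["tcp_pos"]),4))
    if ang is not None:
        a=np.degrees(np.arctan2(m[1,1],m[0,1]));d=(a-ang+90)%180-90;print("rz",round(d,1),"(or",round(d-180*np.sign(d),1),")")
E
python3 - <<'E'
from h import *
for k,(A,B) in dict(a=((240,428),(243,482)),b=((436,447),(425,500)),c=((605,449),(600,505))).items():
    P,Q=[back("top",((u+.5)/7-.5+185,(v+.5)/7-.5+150),.04) for u,v in (A,B)]
    print(k,np.round((P+Q)/2,4),toF((P+Q)/2),"yaw",round(np.degrees(np.arctan2(*(P-Q)[1::-1])),1))
h=F(FX,[-89.5,165,56])[0];print("handle",h,"fix y axis deg",np.degrees(FX[2])+90)
print(np.round(back("top",((77+.5)/7-.5+185,(455+.5)/7-.5+150),.072),4))
go(h[0],h[1],.15,np.degrees(FX[2])+90)
E
```

```text
a [0.4467 0.0195 0.04  ] [-79.1  88.7] yaw 4.4
b [ 0.4378 -0.0754  0.04  ] [-79.8  -6.6] yaw -11.3
c [ 0.4364 -0.1617  0.04  ] [-73.7 -92.8] yaw -5.4
handle [0.4429754  0.09645263 0.056     ] fix y axis deg 85.01526718236184
[0.4427 0.097  0.072 ]
t 2.55 tcp [ 0.1577 -0.6563  0.2313] F: [-308.2 -609.7] toolx 13.5 tooly -76.5 tilt [ 0. -0.] f [-0.6  0.   0.4] w 0.0855 g 0.0 q7 -0.08
shift [ 0.4532 -0.6653  0.0813]
rz 18.5 (or -161.5 )
```

```bash
python3 -m jog '[{"x":0.052,"y":-0.0333},{"x":0.052,"y":-0.0333},{"x":0.052,"y":-0.0333},{"x":0.052,"y":-0.0333},{"x":0.052,"y":-0.0333},{"x":0.052,"y":-0.0333},{"x":0.052,"y":-0.0333},{"x":0.052,"y":-0.0333}]'
python3 -m jog '[{"x":0.0047,"y":-0.05},{"x":0.0047,"y":-0.05},{"x":0.0047,"y":-0.05},{"x":0.0047,"y":-0.05},{"x":0.0047,"y":-0.05},{"x":0.0047,"y":-0.05},{"x":0.0047,"y":-0.05},{"x":0.0047,"y":-0.05}]'
python3 - <<'E'
from h import *
go(.443,.097,.12,85)
E
```

```text
t 2.55 tcp [ 0.1577 -0.6563  0.2313] F: [-308.2 -609.7] toolx 13.5 tooly -76.5 tilt [ 0. -0.] f [-0.6  0.   0.4] w 0.0855 g 0.0 q7 -0.08
shift [ 0.4534 -0.6658  0.1113]
rz 18.5 (or -161.5 )validation failed for argument at $[0]...
validation failed for argument at $[0]...
```

```bash
python3 -m jog '[{"fingers":0.085,"x":0.052,"y":-0.0333,"z":0,"rx":0,"ry":0,"rz":0},{"fingers":0.085,"x":0.052,"y":-0.0333,"z":0,"rx":0,"ry":0,"rz":0},{"fingers":0.085,"x":0.052,"y":-0.0333,"z":0,"rx":0,"ry":0,"rz":0},{"fingers":0.085,"x":0.052,"y":-0.0333,"z":0,"rx":0,"ry":0,"rz":0},{"fingers":0.085,"x":0.052,"y":-0.0333,"z":0,"rx":0,"ry":0,"rz":0},{"fingers":0.085,"x":0.052,"y":-0.0333,"z":0,"rx":0,"ry":0,"rz":0},{"fingers":0.085,"x":0.052,"y":-0.0333,"z":0,"rx":0,"ry":0,"rz":0},{"fingers":0.085,"x":0.052,"y":-0.0333,"z":0,"rx":0,"ry":0,"rz":0}]'
python3 - <<'E'
from h import *
go(.443,.097,.12,85)
E
```

```text
clock: 3.55
tcp_pos: [0.5012, -0.2987, 0.2316]
orientation: [3.119, 0.369, 0.001]
contact_force: [0.3, -1.3, 0.1]
grip_width: 0.0849
gripper_force: 0.0
t 3.55 tcp [ 0.5012 -0.2987  0.2316] F: [   2.8 -223.6] toolx 13.5 tooly -76.5 tilt [ 0.001 -0.001] f [ 0.3 -1.3  0.1] w 0.0849 g 0.0 q7 -0.96
shift [ 0.0357 -0.3985  0.1114]
rz 18.5 (or -161.5 )
```

```bash
python3 -m jog '[{"fingers":0.05,"x":0.0045,"y":-0.05,"z":0.003,"rx":0,"ry":0,"rz":0},{"fingers":0.05,"x":0.0045,"y":-0.05,"z":0.003,"rx":0,"ry":0,"rz":0},{"fingers":0.05,"x":0.0045,"y":-0.05,"z":0.003,"rx":0,"ry":0,"rz":0},{"fingers":0.05,"x":0.0045,"y":-0.05,"z":0.003,"rx":0,"ry":0,"rz":0},{"fingers":0.05,"x":0.0045,"y":-0.05,"z":0.003,"rx":0,"ry":0,"rz":0},{"fingers":0.05,"x":0.0045,"y":-0.05,"z":0.003,"rx":0,"ry":0,"rz":0},{"fingers":0.05,"x":0.0045,"y":-0.05,"z":0.003,"rx":0,"ry":0,"rz":0},{"fingers":0.05,"x":0.0045,"y":-0.0485,"z":0.003,"rx":0,"ry":0,"rz":0}]'
python3 -m jog '[{"fingers":0.05,"x":0,"y":0,"z":0,"rx":0,"ry":0,"rz":-10},{"fingers":0.05,"x":0,"y":0,"z":0,"rx":0,"ry":0,"rz":-10},{"fingers":0.05,"x":0,"y":0,"z":0,"rx":0,"ry":0,"rz":-10},{"fingers":0.05,"x":0,"y":0,"z":0,"rx":0,"ry":0,"rz":-10},{"fingers":0.05,"x":0,"y":0,"z":0,"rx":0,"ry":0,"rz":-10},{"fingers":0.05,"x":0,"y":0,"z":0,"rx":0,"ry":0,"rz":-10},{"fingers":0.05,"x":0,"y":0,"z":0,"rx":0,"ry":0,"rz":-10},{"fingers":0.05,"x":0,"y":0,"z":0,"rx":0,"ry":0,"rz":-10}]'
python3 - <<'E'
from h import *
go(.443,.097,.12,85)
E
```

```text
clock: 4.55
tcp_pos: [0.4417, 0.0973, 0.2076]
orientation: [3.12, 0.369, 0.002]
contact_force: [0.3, -0.7, 0.6]
grip_width: 0.0496
gripper_force: 0.0
clock: 5.55
tcp_pos: [0.442, 0.0957, 0.2075]
orientation: [2.146, 2.294, 0.0]
contact_force: [-0.2, -0.1, 0.6]
grip_width: 0.0501
gripper_force: 0.0
t 5.55 tcp [0.442  0.0957 0.2075] F: [-90.4 164.2] toolx 93.8 tooly 3.8 tilt [ 0. -0.] f [-0.2 -0.1  0.6] w 0.0501 g 0.0 q7 -0.41
shift [0.0012 0.0011 0.0875]
rz -81.2 (or 98.8 )
```

```bash
python3 -m jog '[{"fingers":0.05,"x":0,"y":0,"z":0.01,"rx":0,"ry":0,"rz":-10.15},{"fingers":0.05,"x":0,"y":0,"z":0.01,"rx":0,"ry":0,"rz":-10.15},{"fingers":0.05,"x":0,"y":0,"z":0.01,"rx":0,"ry":0,"rz":-10.15},{"fingers":0.05,"x":0,"y":0,"z":0.01,"rx":0,"ry":0,"rz":-10.15},{"fingers":0.05,"x":0,"y":0,"z":0.01,"rx":0,"ry":0,"rz":-10.15},{"fingers":0.05,"x":0,"y":0,"z":0.01,"rx":0,"ry":0,"rz":-10.15},{"fingers":0.05,"x":0,"y":0,"z":0.01,"rx":0,"ry":0,"rz":-10.15},{"fingers":0.05,"x":0,"y":0,"z":0.01,"rx":0,"ry":0,"rz":-10.15}]'
python3 - <<'E'
from h import *
go(.443,.097,.043,85)
E
```

```text
clock: 6.55
tcp_pos: [0.4421, 0.0957, 0.1272]
orientation: [0.136, 3.138, -0.0]
contact_force: [0.4, -0.7, 0.7]
grip_width: 0.0502
gripper_force: 0.0
t 6.55 tcp [0.4421 0.0957 0.1272] F: [-90.3 164.1] toolx 175.0 tooly 85.0 tilt [ 0.001 -0.   ] f [ 0.4 -0.7  0.7] w 0.0502 g 0.0 q7 0.78
shift [-0.0007  0.0014  0.0842]
rz 0.0 (or -180.0 )
```

```bash
python3 -m jog '[{"fingers":0.05,"x":-0.0007,"y":0.0014,"z":0.021,"rx":0,"ry":0,"rz":0},{"fingers":0.05,"x":0,"y":0,"z":0.021,"rx":0,"ry":0,"rz":0},{"fingers":0.05,"x":0,"y":0,"z":0.021,"rx":0,"ry":0,"rz":0},{"fingers":0.05,"x":0,"y":0,"z":0.02,"rx":0,"ry":0,"rz":0},{"fingers":0.01,"x":0,"y":0,"z":0,"rx":0,"ry":0,"rz":0},{"fingers":0.01,"x":0,"y":0,"z":0,"rx":0,"ry":0,"rz":0},{"fingers":0.01,"x":0,"y":0,"z":0,"rx":0,"ry":0,"rz":0},{"fingers":0.01,"x":0,"y":0,"z":0,"rx":0,"ry":0,"rz":0}]' 30
python3 - <<'E'
from h import *
st()
E
```

```text
clock: 7.55
tcp_pos: [0.443, 0.0974, 0.0449]
orientation: [0.145, 3.137, 0.001]
contact_force: [-1.3, 2.3, 1.6]
grip_width: 0.0148
gripper_force: 29.8
t 7.55 tcp [0.443  0.0974 0.0449] F: [-89.5 166. ] toolx 174.7 tooly 84.7 tilt [0.001 0.   ] f [-1.3  2.3  1.6] w 0.0148 g 29.8 q7 0.62
```

```bash
python3 -m jog '[{"fingers":0.01,"x":-0.0011,"y":0.013,"z":0,"rx":0,"ry":0,"rz":10},{"fingers":0.01,"x":-0.0011,"y":0.013,"z":0,"rx":0,"ry":0,"rz":10},{"fingers":0.01,"x":-0.0011,"y":0.013,"z":0,"rx":0,"ry":0,"rz":10},{"fingers":0.01,"x":-0.0011,"y":0.013,"z":0,"rx":0,"ry":0,"rz":10}]'
python3 -m jog '[{"fingers":0.01,"x":-0.0011,"y":0.013,"z":0,"rx":0,"ry":0,"rz":10},{"fingers":0.01,"x":-0.0011,"y":0.013,"z":0,"rx":0,"ry":0,"rz":10},{"fingers":0.01,"x":-0.0011,"y":0.013,"z":0,"rx":0,"ry":0,"rz":10},{"fingers":0.01,"x":-0.0011,"y":0.013,"z":0,"rx":0,"ry":0,"rz":10},{"fingers":0.01,"x":0,"y":0,"z":0,"rx":0,"ry":0,"rz":0}]'
python3 - <<'E'
from h import *
o,m=st(); p=toF(o["tcp_pos"])-[-14.5,165]; print("lever",np.arctan2(p[1],-p[0]),np.hypot(*p))
E
```

```text
clock: 8.05
tcp_pos: [0.4656, 0.1434, 0.045]
orientation: [1.217, 2.894, 0.0]
contact_force: [3.0, -3.0, -0.2]
grip_width: 0.0147
gripper_force: 29.7
clock: 8.68
tcp_pos: [0.5114, 0.164, 0.0449]
orientation: [2.13, 2.307, -0.002]
contact_force: [-0.9, -2.7, 4.6]
grip_width: 0.0149
gripper_force: 30.5
t 8.68 tcp [0.5114 0.164  0.0449] F: [-27.2 238.2] toolx 94.6 tooly 4.6 tilt [ 0.    -0.002] f [-0.9 -2.7  4.6] w 0.0149 g 30.5 q7 -0.6
lever 1.3990091100360214 74.29353942302116
```

```bash
python3 -m jog '[{"fingers":0.01,"x":0,"y":0.002,"z":0,"rx":0,"ry":0,"rz":0},{"fingers":0.01,"x":0,"y":0.002,"z":0,"rx":0,"ry":0,"rz":0},{"fingers":0.01,"x":0,"y":0,"z":0,"rx":0,"ry":0,"rz":0}]'
python3 - <<'E'
from h import *
o,m=st(); p=toF(o["tcp_pos"])-[-14.5,165]; print("lever",np.arctan2(p[1],-p[0]),np.hypot(*p))
E
```

```text
clock: 9.05
tcp_pos: [0.5116, 0.164, 0.0447]
orientation: [-2.127, -2.31, 0.01]
contact_force: [-11.0, -2.4, 13.4]
grip_width: 0.015
gripper_force: 29.6
t 9.05 tcp [0.5116 0.164  0.0447] F: [-27.  238.2] toolx 94.7 tooly 4.7 tilt [-0.006 -0.004] f [-11.   -2.4  13.4] w 0.015 g 29.6 q7 -0.6
lever 1.4016627247129791 74.25961217243191
```

```bash
python3 -m jog '[{"fingers":0.01,"x":0,"y":-0.004,"z":0,"rx":0,"ry":0,"rz":0},{"fingers":0.05,"x":0,"y":0,"z":0,"rx":0,"ry":0,"rz":0},{"fingers":0.05,"x":0,"y":0,"z":0,"rx":0,"ry":0,"rz":0},{"fingers":0.05,"x":0,"y":0,"z":-0.02,"rx":0,"ry":0,"rz":0},{"fingers":0.05,"x":0,"y":0,"z":-0.04,"rx":0,"ry":0,"rz":0},{"fingers":0.05,"x":0,"y":0,"z":-0.06,"rx":0,"ry":0,"rz":0},{"fingers":0.05,"x":0,"y":0,"z":-0.06,"rx":0,"ry":0,"rz":0}]'
python3 - <<'E'
from h import *
overlay("top","pics/t2.png",None,[(.4467,.0195,np.radians(4.4)),(.4378,-.0754,np.radians(-11.3)),(.4364,-.1617,np.radians(-5.4))],(185,150,115,100),7)
overlay("side","pics/s2.png",None,[],(185,170,135,90),6)
go(.4467,.0195,.10,94.4)
E
```

```text
clock: 9.93
tcp_pos: [0.5106, 0.1651, 0.226]
orientation: [-2.127, -2.311, 0.0]
contact_force: [1.7, 0.2, 0.4]
grip_width: 0.0501
gripper_force: 0.0
t 10.03 tcp [0.5147 0.1672 0.2312] F: [-24.2 241.7] toolx 94.7 tooly 4.7 tilt [0.012 0.004] f [ 0.6  0.2 -0.2] w 0.0501 g 0.0 q7 -0.47
shift [-0.142  -0.0814  0.1298]
rz -89.7 (or 90.3 )
```

View pics/t2.png

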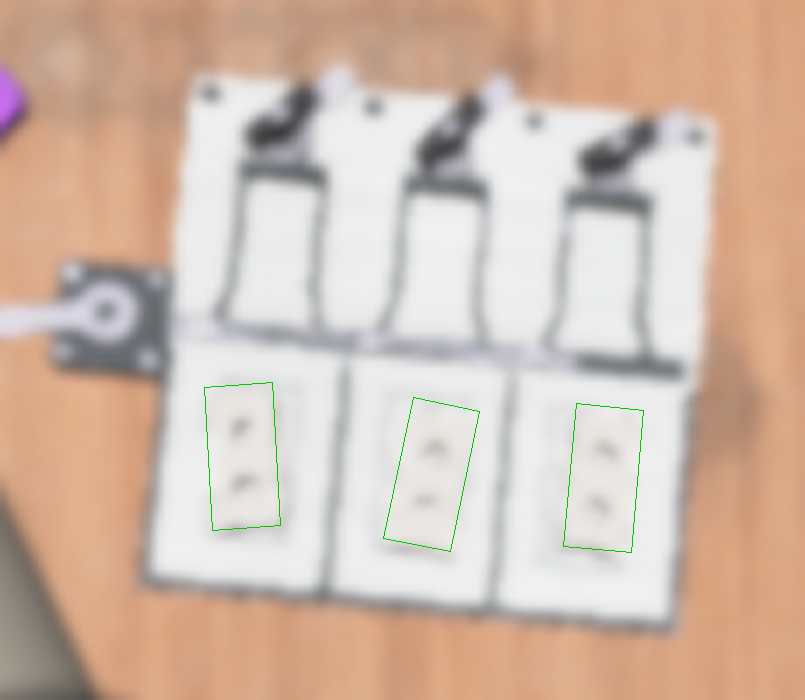

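View pics/s2.png

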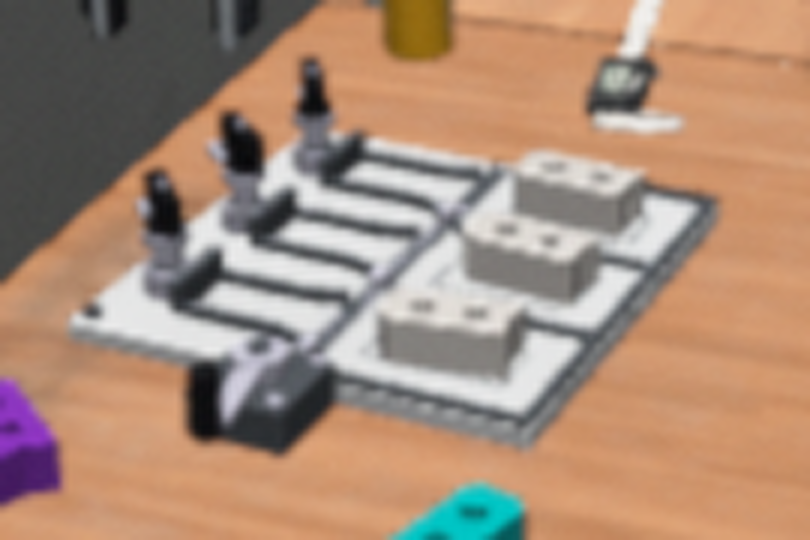

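Lever open (arm points left, teeth behind the dividers); the green outlines fit the jaws: a (243,455), b (431,474), c (604,477). Now jaw a.

```bash
python3 -m jog '[{"fingers":0.08,"x":-0.0355,"y":-0.0204,"z":0.01,"rx":0,"ry":0,"rz":0},{"fingers":0.08,"x":-0.0355,"y":-0.0204,"z":0.01,"rx":0,"ry":0,"rz":0},{"fingers":0.08,"x":-0.0355,"y":-0.0204,"z":0.01,"rx":0,"ry":0,"rz":0},{"fingers":0.08,"x":-0.0355,"y":-0.0204,"z":0.01,"rx":0,"ry":0,"rz":0}]'
python3 -m jog '[{"fingers":0.08,"x":0,"y":0,"z":0.005,"rx":0,"ry":0,"rz":-10.6},{"fingers":0.08,"x":0,"y":0,"z":0.005,"rx":0,"ry":0,"rz":-10.6},{"fingers":0.08,"x":0,"y":0,"z":0.005,"rx":0,"ry":0,"rz":-10.6},{"fingers":0.08,"x":0,"y":0,"z":0.005,"rx":0,"ry":0,"rz":-10.6},{"fingers":0.08,"x":0,"y":0,"z":0.005,"rx":0,"ry":0,"rz":-10.6},{"fingers":0.08,"x":0,"y":0,"z":0.005,"rx":0,"ry":0,"rz":-10.6},{"fingers":0.08,"x":0,"y":0,"z":0.005,"rx":0,"ry":0,"rz":-10.6},{"fingers":0.08,"x":0,"y":0,"z":0.005,"rx":0,"ry":0,"rz":-10.6}]'
python3 - <<'E'
from h import *
go(.4467,.0195,.022,94.4)
E
```

```text
clock: 10.52
tcp_pos: [0.4406, 0.0157, 0.1837]
orientation: [2.128, 2.311, 0.0]
contact_force: [0.3, -0.4, 0.2]
grip_width: 0.0799
gripper_force: 0.0
clock: 11.52
tcp_pos: [0.4412, 0.0169, 0.1438]
orientation: [-0.003, -3.141, -0.001]
contact_force: [0.4, -0.6, -0.1]
grip_width: 0.08
gripper_force: 0.0
t 11.53 tcp [0.4412 0.0169 0.1438] F: [-84.3  85.6] toolx 179.9 tooly 89.9 tilt [-0.  0.] f [ 0.4 -0.6 -0.1] w 0.08 g 0.0 q7 1.2
shift [-0.0055  0.0025  0.1218]
rz -4.5 (or 175.5 )
```

```bash
python3 -m jog '[{"fingers":0.075,"x":-0.0055,"y":0.0025,"z":0.03,"rx":0,"ry":0,"rz":-4.5},{"fingers":0.075,"x":0,"y":0,"z":0.03,"rx":0,"ry":0,"rz":0},{"fingers":0.075,"x":0,"y":0,"z":0.03,"rx":0,"ry":0,"rz":0},{"fingers":0.075,"x":0,"y":0,"z":0.02,"rx":0,"ry":0,"rz":0},{"fingers":0.075,"x":0,"y":0,"z":0.011,"rx":0,"ry":0,"rz":0},{"fingers":0.075,"x":0,"y":0,"z":0,"rx":0,"ry":0,"rz":0}]'
python3 -m jog '[{"fingers":0.02,"x":0,"y":0,"z":0,"rx":0,"ry":0,"rz":0},{"fingers":0.02,"x":0,"y":0,"z":0,"rx":0,"ry":0,"rz":0},{"fingers":0.02,"x":0,"y":0,"z":0,"rx":0,"ry":0,"rz":0},{"fingers":0.02,"x":0,"y":0,"z":0,"rx":0,"ry":0,"rz":0},{"fingers":0.02,"x":0,"y":0,"z":0,"rx":0,"ry":0,"rz":0}]' 40
python3 - <<'E'
from h import *
p=F(FX,[-60,85,22])[0];print(p);go(*p[:2],None,85)
overlay("side","pics/s3.png",None,[],(185,170,135,90),6)
E
```

```text
clock: 12.28
tcp_pos: [0.4464, 0.0193, 0.0228]
orientation: [0.11, -3.138, -0.0]
contact_force: [0.7, -0.2, 0.8]
grip_width: 0.0753
gripper_force: 0.0
clock: 12.9
tcp_pos: [0.4474, 0.0189, 0.0242]
orientation: [-0.109, 3.138, -0.001]
contact_force: [-0.9, -0.9, 5.9]
grip_width: 0.0331
gripper_force: 39.8
[0.4654126  0.01419194 0.022     ]
t 12.9 tcp [0.4474 0.0189 0.0242] F: [-78.4  88.1] toolx -176.0 tooly 94.0 tilt [ 0.002 -0.001] f [-0.9 -0.9  5.9] w 0.0331 g 39.8 q7 1.06
shift [-0.0177 -0.006   0.    ]
rz 9.0 (or -171.0 )
```

View pics/s3.png

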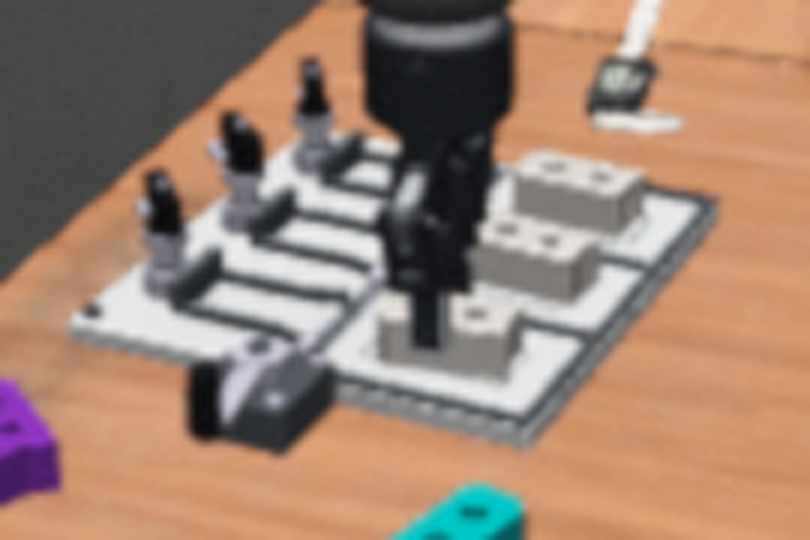

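Fingers hold jaw a near its middle (crop about (430,330)). Align, then slide.

```bash
python3 -m jog '[{"fingers":0.02,"x":-0.009,"y":-0.003,"z":0,"rx":0,"ry":0,"rz":4.5},{"fingers":0.02,"x":-0.009,"y":-0.002,"z":0,"rx":0,"ry":0,"rz":4.5},{"fingers":0.02,"x":0,"y":0,"z":0,"rx":0,"ry":0,"rz":0}]'
python3 - <<'E'
from h import *
p=F(FX,[30,85,22])[0];print(p);go(*p[:2],None,85)
E
```

```text
clock: 13.32
tcp_pos: [0.4617, 0.0154, 0.0241]
orientation: [-0.136, -3.134, 0.003]
contact_force: [-13.0, 3.3, 23.4]
grip_width: 0.0332
gripper_force: 41.7
[0.55507221 0.00637181 0.022     ]
t 13.32 tcp [0.4617 0.0154 0.0241] F: [-63.8  85.8] toolx 175.0 tooly 85.0 tilt [-0.005 -0.001] f [-13.    3.3  23.4] w 0.0332 g 41.7 q7 0.95
shift [-0.0938 -0.0009 -0.0005]
rz 0.0 (or -180.0 )
```

```bash
python3 -m jog '[{"fingers":0.02,"x":-0.008,"y":0,"z":-0.001,"rx":0,"ry":0,"rz":0},{"fingers":0.02,"x":-0.008,"y":0,"z":0,"rx":0,"ry":0,"rz":0},{"fingers":0.02,"x":-0.008,"y":0,"z":0,"rx":0,"ry":0,"rz":0},{"fingers":0.02,"x":-0.008,"y":0,"z":0,"rx":0,"ry":0,"rz":0}]'
python3 - <<'E'
from h import *
p=F(FX,[30,85,22])[0];go(*p[:2],None,85)
E
```

```text
clock: 13.82
tcp_pos: [0.4965, 0.0117, 0.0242]
orientation: [-0.137, -3.137, 0.001]
contact_force: [-4.8, 0.7, 4.7]
grip_width: 0.0333
gripper_force: 41.1
t 13.82 tcp [0.4965 0.0117 0.0242] F: [-28.8  85.3] toolx 175.0 tooly 85.0 tilt [-0.002 -0.   ] f [-4.8  0.7  4.7] w 0.0333 g 41.1 q7 0.98
shift [-0.0588 -0.0002 -0.0001]
rz -0.0 (or 180.0 )
```

Smooth. Continue toward home.

```bash
python3 -m jog '[{"fingers":0.02,"x":-0.009,"y":0,"z":0,"rx":0,"ry":0,"rz":0},{"fingers":0.02,"x":-0.009,"y":0,"z":0,"rx":0,"ry":0,"rz":0},{"fingers":0.02,"x":-0.009,"y":0,"z":0,"rx":0,"ry":0,"rz":0},{"fingers":0.02,"x":-0.009,"y":0,"z":0,"rx":0,"ry":0,"rz":0},{"fingers":0.02,"x":-0.009,"y":0,"z":0,"rx":0,"ry":0,"rz":0}]'
python3 - <<'E'
from h import *
p=F(FX,[30,85,22])[0];go(*p[:2],None,85)
E
```

```text
clock: 14.45
tcp_pos: [0.5423, 0.008, 0.0242]
orientation: [0.137, 3.139, 0.0]
contact_force: [-1.4, 0.4, -1.1]
grip_width: 0.0329
gripper_force: 40.4
t 14.45 tcp [0.5423 0.008  0.0242] F: [17.1 85.5] toolx 175.0 tooly 85.0 tilt [0. 0.] f [-1.4  0.4 -1.1] w 0.0329 g 40.4 q7 1.01
shift [-0.0129 -0.0005  0.    ]
rz 0.0 (or -180.0 )
```

```bash
python3 -m jog '[{"fingers":0.02,"x":-0.005,"y":0,"z":0.0004,"rx":0,"ry":0,"rz":0},{"fingers":0.02,"x":-0.004,"y":0,"z":0,"rx":0,"ry":0,"rz":0},{"fingers":0.02,"x":-0.002,"y":0,"z":0,"rx":0,"ry":0,"rz":0}]'
python3 -m jog '[{"fingers":0.02,"x":-0.002,"y":0,"z":0,"rx":0,"ry":0,"rz":0},{"fingers":0.02,"x":-0.002,"y":0,"z":0,"rx":0,"ry":0,"rz":0}]'
python3 - <<'E'
from h import *
p=F(FX,[30,85,22])[0];go(*p[:2],None,85)
E
```

```text
clock: 14.82
tcp_pos: [0.5518, 0.0072, 0.0242]
orientation: [-0.136, -3.137, 0.001]
contact_force: [-8.7, 1.0, 8.5]
grip_width: 0.0329
gripper_force: 41.5
clock: 15.08
tcp_pos: [0.5555, 0.007, 0.0242]
orientation: [-0.136, -3.136, 0.001]
contact_force: [-6.6, 1.1, 8.3]
grip_width: 0.0331
gripper_force: 41.5
t 15.07 tcp [0.5555 0.007  0.0242] F: [30.4 85.6] toolx 175.0 tooly 85.0 tilt [-0.002 -0.001] f [-6.6  1.1  8.3] w 0.0331 g 41.5 q7 1.02
shift [ 0.0004 -0.0006  0.    ]
rz 0.0 (or -180.0 )
```

```bash
for i in 1; do python3 -m jog '[{"fingers":0.02,"x":-0.0015,"y":0,"z":0,"rx":0,"ry":0,"rz":0},{"fingers":0.02,"x":-0.0015,"y":0,"z":0,"rx":0,"ry":0,"rz":0}]'; done
python3 - <<'E'
from h import *
st()
E
```

```text
clock: 15.32
tcp_pos: [0.5585, 0.0067, 0.0242]
orientation: [-0.136, -3.136, 0.001]
contact_force: [-7.7, 1.0, 7.9]
grip_width: 0.0331
gripper_force: 41.4
t 15.32 tcp [0.5585 0.0067 0.0242] F: [33.4 85.6] toolx 175.0 tooly 85.0 tilt [-0.002 -0.001] f [-7.7  1.   7.9] w 0.0331 g 41.4 q7 1.03
```

```bash
python3 -m jog '[{"fingers":0.02,"x":-0.0015,"y":0,"z":0,"rx":0,"ry":0,"rz":0},{"fingers":0.02,"x":-0.0015,"y":0,"z":0,"rx":0,"ry":0,"rz":0}]'
python3 - <<'E'
from h import *
st()
overlay("top","pics/t4.png",FX,[],(200,160,80,70),9)
E
```

```text
clock: 15.58
tcp_pos: [0.5601, 0.0065, 0.0242]
orientation: [-0.136, -3.134, 0.002]
contact_force: [-14.3, 1.1, 15.8]
grip_width: 0.0332
gripper_force: 42.5
t 15.57 tcp [0.5601 0.0065 0.0242] F: [35.  85.6] toolx 175.0 tooly 85.0 tilt [-0.005 -0.001] f [-14.3   1.1  15.8] w 0.0332 g 42.5 q7 1.03
```

View pics/t4.png

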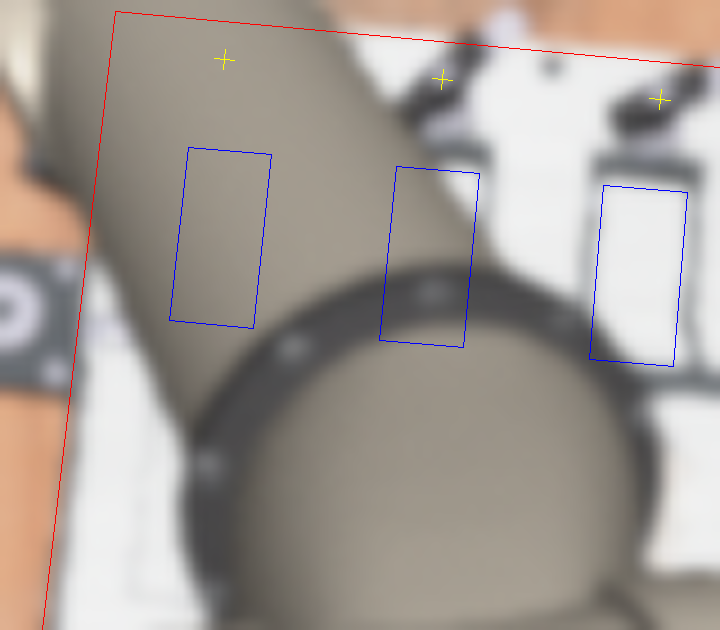

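Arm hides lane a from the top; the force has risen (1.6 of 3 mm moved), which suggests the stop. One more push to confirm.

```bash
python3 -m jog '[{"fingers":0.02,"x":-0.0015,"y":0,"z":-0.0005,"rx":0,"ry":0,"rz":0},{"fingers":0.02,"x":-0.0015,"y":0,"z":0,"rx":0,"ry":0,"rz":0},{"fingers":0.02,"x":0,"y":0,"z":0,"rx":0,"ry":0,"rz":0}]'
python3 - <<'E'
from h import *
st()
E
```

```text
clock: 16.0
tcp_pos: [0.5601, 0.0065, 0.0242]
orientation: [-0.135, -3.128, 0.003]
contact_force: [-19.8, 1.2, 17.8]
grip_width: 0.0328
gripper_force: 42.7
t 16.0 tcp [0.5601 0.0065 0.0242] F: [34.9 85.6] toolx 175.1 tooly 85.1 tilt [-0.01  -0.002] f [-19.8   1.2  17.8] w 0.0328 g 42.7 q7 1.03
```

```bash
python3 -m jog '[{"fingers":0.02,"x":0.0035,"y":0,"z":0,"rx":0,"ry":0,"rz":0},{"fingers":0.07,"x":0,"y":0,"z":0,"rx":0,"ry":0,"rz":0},{"fingers":0.07,"x":0,"y":0,"z":0,"rx":0,"ry":0,"rz":0},{"fingers":0.07,"x":0,"y":0,"z":0,"rx":0,"ry":0,"rz":0},{"fingers":0.07,"x":0,"y":0,"z":-0.03,"rx":0,"ry":0,"rz":0},{"fingers":0.07,"x":0,"y":0,"z":-0.05,"rx":0,"ry":0,"rz":0},{"fingers":0.07,"x":0.055,"y":0,"z":-0.03,"rx":0,"ry":0,"rz":0},{"fingers":0.07,"x":0.055,"y":0,"z":0,"rx":0,"ry":0,"rz":0}]'
python3 - <<'E'
from h import *
go(.4378,-.0754,.022,78.7)
overlay("side","pics/s5.png",FX,[(.4378,-.0754,np.radians(-11.3)),(.4364,-.1617,np.radians(-5.4)),tuple(F(FX,[30,85,0])[0,:2])+(FX[2],)],(185,170,135,90),6)
for e in r.landmark_of("jaw_a","side"):
    print(np.round(e["xyz"],3),toF(e["xyz"]),round(e["score"],2))
E
```

```text
clock: 17.0
tcp_pos: [0.4538, 0.0164, 0.1366]
orientation: [0.137, 3.133, 0.001]
contact_force: [-0.1, 0.5, -0.2]
grip_width: 0.0703
gripper_force: 0.0
t 17.0 tcp [0.4538 0.0164 0.1366] F: [-71.8  86.2] toolx 175.0 tooly 85.0 tilt [0.006 0.   ] f [-0.1  0.5 -0.2] w 0.0703 g 0.0 q7 1.1
shift [ 0.0085 -0.093   0.1144]
rz 6.3 (or -173.7 )
[ 0.434 -0.076  0.011] [-83.   -7.5] 0.75
[ 0.377  0.187 -0.   ] [-162.7  249.3] 0.74
[ 0.62   0.171 -0.002] [ 80.3 254.4] 0.73
[ 0.433 -0.162  0.014] [-77.1 -93. ] 0.66
[0.554 0.011 0.012] [28.2 89.9] 0.57
[ 0.392 -0.61  -0.002] [ -79.2 -543.5] 0.53
```

View pics/s5.png

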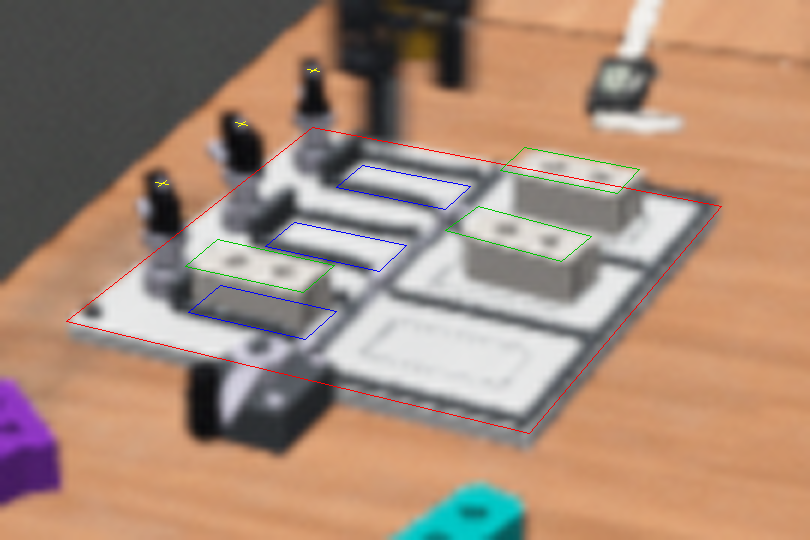

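Jaw a is in its lane against the stop (crop about (260,270)); bay a is empty; b (525,245) and c (580,185) are unmoved. Next is jaw b.

```bash
python3 -m jog '[{"fingers":0.075,"x":0.011,"y":-0.031,"z":0.01,"rx":0,"ry":0,"rz":6.3},{"fingers":0.075,"x":0.003,"y":-0.031,"z":0.01,"rx":0,"ry":0,"rz":0},{"fingers":0.075,"x":0.003,"y":-0.031,"z":0.01,"rx":0,"ry":0,"rz":0}]'
python3 - <<'E'
from h import *
go(.4345,-.0765,.022,78.7)
E
```

```text
clock: 17.48
tcp_pos: [0.4214, -0.0747, 0.1043]
orientation: [0.308, 3.125, -0.0]
contact_force: [0.5, -0.7, -0.4]
grip_width: 0.075
gripper_force: 0.0
t 17.48 tcp [ 0.4214 -0.0747  0.1043] F: [-96.1  -7.4] toolx 168.7 tooly 78.7 tilt [ 0.001 -0.   ] f [ 0.5 -0.7 -0.4] w 0.075 g 0.0 q7 1.19
shift [-0.0131  0.0008  0.0823]
rz 0.0 (or -180.0 )
```

```bash
python3 -m jog '[{"fingers":0.075,"x":-0.013,"y":0.0008,"z":0.02,"rx":0,"ry":0,"rz":0},{"fingers":0.075,"x":0,"y":0,"z":0.03,"rx":0,"ry":0,"rz":0},{"fingers":0.075,"x":0,"y":0,"z":0.02,"rx":0,"ry":0,"rz":0},{"fingers":0.075,"x":0,"y":0,"z":0.011,"rx":0,"ry":0,"rz":0}]'
python3 -m jog '[{"fingers":0.02,"x":0,"y":0,"z":0,"rx":0,"ry":0,"rz":0},{"fingers":0.02,"x":0,"y":0,"z":0,"rx":0,"ry":0,"rz":0},{"fingers":0.02,"x":0,"y":0,"z":0,"rx":0,"ry":0,"rz":0},{"fingers":0.02,"x":0,"y":0,"z":0,"rx":0,"ry":0,"rz":0},{"fingers":0.02,"x":0,"y":0,"z":0,"rx":0,"ry":0,"rz":0}]' 40
python3 - <<'E'
from h import *
p=F(FX,[-60,0.6,22])[0];print(p);go(*p[:2],None,85)
E
```

```text
clock: 17.98
tcp_pos: [0.434, -0.0755, 0.0224]
orientation: [-0.309, -3.126, -0.0]
contact_force: [0.2, 0.2, -0.2]
grip_width: 0.075
gripper_force: 0.0
clock: 18.6
tcp_pos: [0.4346, -0.0757, 0.0242]
orientation: [0.309, 3.125, -0.001]
contact_force: [-2.0, 1.2, 5.6]
grip_width: 0.033
gripper_force: 40.5
[ 0.45807906 -0.06988885  0.022     ]
t 18.6 tcp [ 0.4346 -0.0757  0.0242] F: [-82.9  -7.2] toolx 168.7 tooly 78.7 tilt [ 0.002 -0.001] f [-2.   1.2  5.6] w 0.033 g 40.5 q7 1.06
shift [-0.0219  0.0103  0.    ]
rz -6.3 (or 173.7 )
```

```bash
python3 -m jog '[{"fingers":0.02,"x":-0.008,"y":0.0052,"z":-0.0005,"rx":0,"ry":0,"rz":-3.2},{"fingers":0.02,"x":-0.008,"y":0.0048,"z":0,"rx":0,"ry":0,"rz":-3.1},{"fingers":0.02,"x":-0.006,"y":0,"z":0,"rx":0,"ry":0,"rz":0},{"fingers":0.02,"x":0,"y":0,"z":0,"rx":0,"ry":0,"rz":0}]'
python3 - <<'E'
from h import *
p=F(FX,[30,0.6,22])[0];print(p);go(*p[:2],None,85)
E
```

```text
clock: 19.1
tcp_pos: [0.453, -0.07, 0.0242]
orientation: [-0.138, -3.131, 0.005]
contact_force: [-13.1, -1.9, 20.0]
grip_width: 0.033
gripper_force: 42.2
[ 0.54773867 -0.07770898  0.022     ]
t 19.1 tcp [ 0.453  -0.07    0.0242] F: [-65.1   0. ] toolx 175.0 tooly 85.0 tilt [-0.008 -0.003] f [-13.1  -1.9  20. ] w 0.033 g 42.2 q7 1.14
shift [-0.0951  0.0007 -0.0007]
rz -0.0 (or 180.0 )
```

```bash
python3 -m jog '[{"fingers":0.02,"x":-0.008,"y":0.0005,"z":-0.0008,"rx":0,"ry":0,"rz":0},{"fingers":0.02,"x":-0.009,"y":0,"z":0,"rx":0,"ry":0,"rz":0},{"fingers":0.02,"x":-0.009,"y":0,"z":0,"rx":0,"ry":0,"rz":0},{"fingers":0.02,"x":-0.009,"y":0,"z":0,"rx":0,"ry":0,"rz":0}]'
python3 - <<'E'
from h import *
p=F(FX,[30,0.6,22])[0];go(*p[:2],None,85)
E
```

```text
clock: 19.6
tcp_pos: [0.4916, -0.0719, 0.0243]
orientation: [-0.137, -3.136, 0.001]
contact_force: [-10.9, -1.0, 9.2]
grip_width: 0.0329
gripper_force: 41.4
t 19.6 tcp [ 0.4916 -0.0719  0.0243] F: [-26.4   1.5] toolx 175.0 tooly 85.0 tilt [-0.003 -0.001] f [-10.9  -1.    9.2] w 0.0329 g 41.4 q7 1.16
shift [-0.0564 -0.0009 -0.0001]
rz -0.0 (or 180.0 )
```

```bash
python3 -m jog '[{"fingers":0.02,"x":-0.009,"y":-0.0008,"z":0,"rx":0,"ry":0,"rz":0},{"fingers":0.02,"x":-0.009,"y":0,"z":0,"rx":0,"ry":0,"rz":0},{"fingers":0.02,"x":-0.009,"y":0,"z":0,"rx":0,"ry":0,"rz":0},{"fingers":0.02,"x":-0.009,"y":0,"z":0,"rx":0,"ry":0,"rz":0}]'
python3 - <<'E'
from h import *
p=F(FX,[30,0.6,22])[0];go(*p[:2],None,85)
E
```

```text
clock: 20.1
tcp_pos: [0.5274, -0.0762, 0.0243]
orientation: [-0.138, -3.136, 0.002]
contact_force: [-6.3, -2.5, 2.5]
grip_width: 0.0328
gripper_force: 40.4
t 20.1 tcp [ 0.5274 -0.0762  0.0243] F: [9.6 0.3] toolx 175.0 tooly 85.0 tilt [-0.003 -0.001] f [-6.3 -2.5  2.5] w 0.0328 g 40.4 q7 1.17
shift [-0.0204  0.0003 -0.0001]
rz -0.0 (or 180.0 )
```

```bash
python3 -m jog '[{"fingers":0.02,"x":-0.007,"y":0,"z":0,"rx":0,"ry":0,"rz":0},{"fingers":0.02,"x":-0.007,"y":0,"z":0.0003,"rx":0,"ry":0,"rz":0},{"fingers":0.02,"x":-0.002,"y":0,"z":0,"rx":0,"ry":0,"rz":0},{"fingers":0.02,"x":-0.002,"y":0,"z":0,"rx":0,"ry":0,"rz":0}]'
python3 -m jog '[{"fingers":0.02,"x":-0.0015,"y":0,"z":0,"rx":0,"ry":0,"rz":0},{"fingers":0.02,"x":-0.0015,"y":0,"z":0,"rx":0,"ry":0,"rz":0}]'
python3 - <<'E'
from h import *
st()
E
```

```text
clock: 20.6
tcp_pos: [0.5441, -0.0777, 0.0243]
orientation: [-0.138, -3.134, 0.003]
contact_force: [-8.8, -1.5, 8.8]
grip_width: 0.0327
gripper_force: 41.3
clock: 20.85
tcp_pos: [0.5473, -0.078, 0.0243]
orientation: [-0.138, -3.135, 0.002]
contact_force: [-8.8, -2.6, 9.1]
grip_width: 0.0329
gripper_force: 41.2
t 20.85 tcp [ 0.5473 -0.078   0.0243] F: [29.6  0.3] toolx 175.0 tooly 85.0 tilt [-0.004 -0.001] f [-8.8 -2.6  9.1] w 0.0329 g 41.2 q7 1.18
```

```bash
python3 -m jog '[{"fingers":0.02,"x":-0.0015,"y":0,"z":0,"rx":0,"ry":0,"rz":0},{"fingers":0.02,"x":-0.0015,"y":0,"z":0,"rx":0,"ry":0,"rz":0}]'
python3 - <<'E'
from h import *
st()
E
python3 -m jog '[{"fingers":0.02,"x":-0.001,"y":0,"z":0,"rx":0,"ry":0,"rz":0},{"fingers":0.02,"x":-0.001,"y":0,"z":0,"rx":0,"ry":0,"rz":0}]'
python3 - <<'E'
from h import *
st()
E
```

```text
clock: 21.1
tcp_pos: [0.5503, -0.0782, 0.0243]
orientation: [-0.138, -3.135, 0.002]
contact_force: [-9.0, -2.0, 7.3]
grip_width: 0.0332
gripper_force: 41.2
t 21.1 tcp [ 0.5503 -0.0782  0.0243] F: [32.6  0.3] toolx 175.0 tooly 85.0 tilt [-0.004 -0.001] f [-9.  -2.   7.3] w 0.0332 g 41.2 q7 1.18
clock: 21.35
tcp_pos: [0.5504, -0.0782, 0.0243]
orientation: [-0.138, -3.131, 0.003]
contact_force: [-15.4, -0.5, 15.2]
grip_width: 0.0334
gripper_force: 42.1
t 21.35 tcp [ 0.5504 -0.0782  0.0243] F: [32.7  0.3] toolx 175.0 tooly 85.0 tilt [-0.008 -0.002] f [-15.4  -0.5  15.2] w 0.0334 g 42.1 q7 1.18
```

```bash
python3 -m jog '[{"fingers":0.02,"x":-0.0015,"y":0,"z":-0.0005,"rx":0,"ry":0,"rz":0},{"fingers":0.02,"x":0,"y":0,"z":0,"rx":0,"ry":0,"rz":0}]'
python3 -m jog '[{"fingers":0.02,"x":0.0035,"y":0,"z":0,"rx":0,"ry":0,"rz":0},{"fingers":0.07,"x":0,"y":0,"z":0,"rx":0,"ry":0,"rz":0},{"fingers":0.07,"x":0,"y":0,"z":0,"rx":0,"ry":0,"rz":0},{"fingers":0.07,"x":0,"y":0,"z":0,"rx":0,"ry":0,"rz":0},{"fingers":0.07,"x":0,"y":0,"z":-0.03,"rx":0,"ry":0,"rz":0},{"fingers":0.07,"x":0,"y":0,"z":-0.05,"rx":0,"ry":0,"rz":0},{"fingers":0.07,"x":0.055,"y":-0.02,"z":-0.02,"rx":0,"ry":0,"rz":0},{"fingers":0.07,"x":0.055,"y":-0.02,"z":0,"rx":0,"ry":0,"rz":0}]'
python3 - <<'E'
from h import *
overlay("side","pics/s6.png",None,[],(185,170,135,90),6)
for e in r.landmark_of("jaw_a","side"):
    print(np.round(e["xyz"],3),toF(e["xyz"]),round(e["score"],2))
r.grab_frame("top")
for e in r.landmark_of("jaw_a","top"):
    print(np.round(e["xyz"],3),toF(e["xyz"]),round(e["score"],2))
go(.4335,-.161,.0225,84.6)
E
```

```text
clock: 21.6
tcp_pos: [0.5504, -0.0783, 0.0243]
orientation: [-0.138, -3.128, 0.003]
contact_force: [-16.8, -1.6, 15.2]
grip_width: 0.033
gripper_force: 41.8
clock: 22.6
tcp_pos: [0.4396, -0.1078, 0.1266]
orientation: [0.135, 3.134, -0.001]
contact_force: [1.2, -1.1, 0.0]
grip_width: 0.07
gripper_force: 0.0
[ 0.62   0.172 -0.001] [ 80.7 255.4] 0.85
[ 0.435 -0.158  0.012] [-75.4 -88.7] 0.63
[0.552 0.011 0.012] [26.9 89. ] 0.55
[ 0.39  -0.608 -0.   ] [ -81.3 -541.3] 0.55
[ 0.547 -0.08   0.012] [29.8 -2.2] 0.48
[0.619 0.172 0.003] [ 78.9 255. ] 0.69
[ 0.546 -0.081  0.012] [28.1 -3.1] 0.6
[0.38  0.185 0.002] [-159.8  247.9] 0.53
[0.553 0.007 0.012] [27.5 85.3] 0.52
[ 0.39  -0.609  0.   ] [ -80.8 -542.3] 0.52
[ 0.546 -0.079  0.012] [28.6 -0.5] 0.45
t 22.8 tcp [ 0.4386 -0.1082  0.1253] F: [-76.1 -39.2] toolx 175.0 tooly 85.0 tilt [ 0.001 -0.001] f [ 0.5 -0.2  0.3] w 0.0703 g 0.0 q7 1.38
shift [ 0.0005 -0.053   0.1028]
rz 0.4 (or -179.6 )
```

View pics/s6.png

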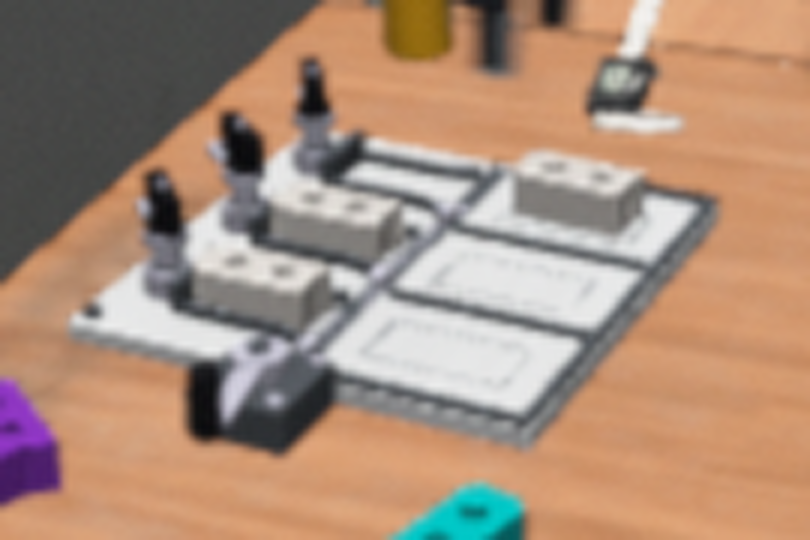

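Jaws a (260,285) and b (335,215) are home; c is unmoved at (580,190). Now grip jaw c.

```bash
python3 -m jog '[{"fingers":0.075,"x":0.0005,"y":-0.0265,"z":0.01,"rx":0,"ry":0,"rz":0.4},{"fingers":0.075,"x":0,"y":-0.0265,"z":0.01,"rx":0,"ry":0,"rz":0},{"fingers":0.075,"x":0,"y":0,"z":0.03,"rx":0,"ry":0,"rz":0},{"fingers":0.075,"x":0,"y":0,"z":0.03,"rx":0,"ry":0,"rz":0},{"fingers":0.075,"x":0,"y":0,"z":0.015,"rx":0,"ry":0,"rz":0},{"fingers":0.075,"x":0,"y":0,"z":0.008,"rx":0,"ry":0,"rz":0}]'
python3 -m jog '[{"fingers":0.02,"x":0,"y":0,"z":0,"rx":0,"ry":0,"rz":0},{"fingers":0.02,"x":0,"y":0,"z":0,"rx":0,"ry":0,"rz":0},{"fingers":0.02,"x":0,"y":0,"z":0,"rx":0,"ry":0,"rz":0},{"fingers":0.02,"x":0,"y":0,"z":0,"rx":0,"ry":0,"rz":0},{"fingers":0.02,"x":0,"y":0,"z":0,"rx":0,"ry":0,"rz":0}]' 40
python3 - <<'E'
from h import *
p=F(FX,[-60,-84.5,22])[0];print(p);go(*p[:2],None,85)
E
```

```text
clock: 23.55
tcp_pos: [0.4345, -0.16, 0.0212]
orientation: [0.146, 3.138, 0.001]
contact_force: [0.0, -1.0, -0.6]
grip_width: 0.0749
gripper_force: 0.0
clock: 24.18
tcp_pos: [0.4343, -0.1607, 0.0228]
orientation: [0.148, 3.136, -0.001]
contact_force: [0.3, 0.9, 6.1]
grip_width: 0.0329
gripper_force: 39.2
[ 0.4506847  -0.15466699  0.022     ]
t 24.18 tcp [ 0.4343 -0.1607  0.0228] F: [-75.8 -91.9] toolx 174.6 tooly 84.6 tilt [ 0.002 -0.001] f [0.3 0.9 6.1] w 0.0329 g 39.2 q7 1.35
shift [-0.0158  0.0075  0.    ]
rz -0.4 (or 179.6 )
```

```bash
python3 -m jog '[{"fingers":0.02,"x":-0.006,"y":0.004,"z":-0.0005,"rx":0,"ry":0,"rz":-0.4},{"fingers":0.02,"x":-0.006,"y":0.004,"z":-0.0003,"rx":0,"ry":0,"rz":0},{"fingers":0.02,"x":-0.006,"y":0,"z":0,"rx":0,"ry":0,"rz":0},{"fingers":0.02,"x":0,"y":0,"z":0,"rx":0,"ry":0,"rz":0}]'
python3 - <<'E'
from h import *
p=F(FX,[30,-84.6,22])[0];print(p);go(*p[:2],None,85)
E
```

```text
clock: 24.68
tcp_pos: [0.4516, -0.1537, 0.0229]
orientation: [-0.136, -3.137, 0.0]
contact_force: [-5.8, 0.8, 7.6]
grip_width: 0.0338
gripper_force: 40.3
[ 0.54033562 -0.16258674  0.022     ]
t 24.68 tcp [ 0.4516 -0.1537  0.0229] F: [-59.2 -83.5] toolx 175.0 tooly 85.0 tilt [-0.002  0.   ] f [-5.8  0.8  7.6] w 0.0338 g 40.3 q7 1.34
shift [-0.0892 -0.0012 -0.0002]
rz 0.0 (or -180.0 )
```

```bash
python3 -m jog '[{"fingers":0.02,"x":-0.008,"y":-0.0012,"z":0,"rx":0,"ry":0,"rz":0},{"fingers":0.02,"x":-0.009,"y":0,"z":0,"rx":0,"ry":0,"rz":0},{"fingers":0.02,"x":-0.009,"y":0,"z":0,"rx":0,"ry":0,"rz":0},{"fingers":0.02,"x":-0.009,"y":0,"z":0,"rx":0,"ry":0,"rz":0}]'
python3 - <<'E'
from h import *
p=F(FX,[30,-84.6,22])[0];go(*p[:2],None,85)
E
```

```text
clock: 25.18
tcp_pos: [0.485, -0.1582, 0.0228]
orientation: [-0.137, -3.134, 0.001]
contact_force: [-10.6, 0.6, 13.5]
grip_width: 0.0336
gripper_force: 40.9
t 25.18 tcp [ 0.485  -0.1582  0.0228] F: [-25.5 -85.1] toolx 175.0 tooly 85.0 tilt [-0.005 -0.   ] f [-10.6   0.6  13.5] w 0.0336 g 40.9 q7 1.35
shift [-0.0555  0.0005 -0.0003]
rz 0.0 (or -180.0 )
```

```bash
python3 -m jog '[{"fingers":0.02,"x":-0.009,"y":0,"z":-0.0003,"rx":0,"ry":0,"rz":0},{"fingers":0.02,"x":-0.009,"y":0,"z":0,"rx":0,"ry":0,"rz":0},{"fingers":0.02,"x":-0.009,"y":0,"z":0,"rx":0,"ry":0,"rz":0},{"fingers":0.02,"x":-0.009,"y":0,"z":0,"rx":0,"ry":0,"rz":0}]'
python3 - <<'E'
from h import *
p=F(FX,[30,-84.6,22])[0];go(*p[:2],None,85)
E
```

```text
clock: 25.68
tcp_pos: [0.5227, -0.1614, 0.0229]
orientation: [-0.137, -3.137, 0.0]
contact_force: [-5.1, 0.7, 5.7]
grip_width: 0.0333
gripper_force: 40.1
t 25.68 tcp [ 0.5227 -0.1614  0.0229] F: [ 12.4 -85. ] toolx 175.0 tooly 85.0 tilt [-0.001 -0.   ] f [-5.1  0.7  5.7] w 0.0333 g 40.1 q7 1.35
shift [-0.0176  0.0004 -0.    ]
rz 0.0 (or -180.0 )
```

```bash
python3 -m jog '[{"fingers":0.02,"x":-0.007,"y":0,"z":0,"rx":0,"ry":0,"rz":0},{"fingers":0.02,"x":-0.006,"y":0,"z":0.0002,"rx":0,"ry":0,"rz":0},{"fingers":0.02,"x":-0.002,"y":0,"z":0,"rx":0,"ry":0,"rz":0},{"fingers":0.02,"x":-0.0015,"y":0,"z":0,"rx":0,"ry":0,"rz":0}]'
python3 -m jog '[{"fingers":0.02,"x":-0.0015,"y":0,"z":0,"rx":0,"ry":0,"rz":0},{"fingers":0.02,"x":-0.0015,"y":0,"z":0,"rx":0,"ry":0,"rz":0}]'
python3 - <<'E'
from h import *
st()
E
```

```text
clock: 26.18
tcp_pos: [0.5379, -0.163, 0.0229]
orientation: [-0.137, -3.135, 0.001]
contact_force: [-9.4, 0.8, 11.3]
grip_width: 0.0338
gripper_force: 40.5
clock: 26.42
tcp_pos: [0.5409, -0.1634, 0.0229]
orientation: [-0.137, -3.136, 0.001]
contact_force: [-9.3, 0.1, 9.9]
grip_width: 0.0335
gripper_force: 40.4
t 26.43 tcp [ 0.5409 -0.1634  0.0229] F: [ 30.6 -85.3] toolx 175.0 tooly 85.0 tilt [-0.003 -0.001] f [-9.3  0.1  9.9] w 0.0335 g 40.4 q7 1.35
```

```bash
python3 -m jog '[{"fingers":0.02,"x":-0.0015,"y":0,"z":0,"rx":0,"ry":0,"rz":0},{"fingers":0.02,"x":-0.0015,"y":0,"z":0,"rx":0,"ry":0,"rz":0}]'
python3 - <<'E'
from h import *
st()
E
python3 -m jog '[{"fingers":0.02,"x":-0.001,"y":0,"z":0,"rx":0,"ry":0,"rz":0},{"fingers":0.02,"x":-0.001,"y":0,"z":0,"rx":0,"ry":0,"rz":0}]'
python3 - <<'E'
from h import *
st()
E
```

```text
clock: 26.68
tcp_pos: [0.5429, -0.1636, 0.0229]
orientation: [-0.137, -3.133, 0.001]
contact_force: [-14.6, 1.5, 16.8]
grip_width: 0.0338
gripper_force: 40.8
t 26.68 tcp [ 0.5429 -0.1636  0.0229] F: [ 32.6 -85.4] toolx 175.0 tooly 85.0 tilt [-0.005 -0.001] f [-14.6   1.5  16.8] w 0.0338 g 40.8 q7 1.35
clock: 26.92
tcp_pos: [0.5428, -0.1637, 0.0228]
orientation: [-0.137, -3.129, 0.002]
contact_force: [-18.7, 1.8, 23.0]
grip_width: 0.0336
gripper_force: 41.3
t 26.93 tcp [ 0.5428 -0.1637  0.0228] F: [ 32.6 -85.4] toolx 175.0 tooly 85.0 tilt [-0.009 -0.001] f [-18.7   1.8  23. ] w 0.0336 g 41.3 q7 1.35
```

```bash
python3 -m jog '[{"fingers":0.02,"x":0.0035,"y":0,"z":0,"rx":0,"ry":0,"rz":0},{"fingers":0.07,"x":0,"y":0,"z":0,"rx":0,"ry":0,"rz":0},{"fingers":0.07,"x":0,"y":0,"z":0,"rx":0,"ry":0,"rz":0},{"fingers":0.07,"x":0,"y":0,"z":0,"rx":0,"ry":0,"rz":0},{"fingers":0.07,"x":0,"y":0,"z":-0.03,"rx":0,"ry":0,"rz":0},{"fingers":0.07,"x":0,"y":0,"z":-0.06,"rx":0,"ry":0,"rz":0},{"fingers":0.07,"x":0.04,"y":-0.05,"z":-0.03,"rx":0,"ry":0,"rz":0},{"fingers":0.07,"x":0.04,"y":-0.06,"z":0,"rx":0,"ry":0,"rz":0}]'
python3 - <<'E'
from h import *
A=F(FX,[[88,85,62],[88,0,62],[88,-85,62]]);print(np.round(A,4).tolist())
for n in ("top","side"):
    p,_=r.grab_frame(n)
    if n=="top": overlay(n,"pics/t7.png",FX,[],(205,155,80,60),10)
    for t in ("jaw_a","toe_a","knob_a"):
        for e in r.landmark_of(t,n):
            q=toF(e["xyz"]); 
            if abs(q[0])>160 or abs(q[1])>150: continue
            s=""
            if t=="toe_a":
                i=np.argmin(np.hypot(*(A[:,:2]-e["xyz"][:2]).T));d=np.array(e["xyz"][:2])-A[i,:2];s="abc"[i]+" ang %.0f r %.3f"%(np.degrees(np.arctan2(d[1],d[0])),np.hypot(*d))
            print(n,t,np.round(e["xyz"],3),q,round(e["score"],2),s)
st()
E
```

```text
clock: 27.92
tcp_pos: [0.4674, -0.2537, 0.142]
orientation: [0.132, 3.133, -0.003]
contact_force: [0.2, -1.7, -0.5]
grip_width: 0.0701
gripper_force: 0.0
[[0.6129, 0.0013, 0.062], [0.6055, -0.0833, 0.062], [0.5981, -0.168, 0.062]]
top jaw_a [0.551 0.005 0.008] [25.9 83.3] 0.75 
top jaw_a [ 0.536 -0.164  0.014] [ 26.3 -85.9] 0.7 
top toe_a [ 0.634 -0.114  0.042] [119.6 -28.2] 0.67 b ang -47 r 0.042
top toe_a [ 0.618 -0.203  0.04 ] [ 110.7 -118. ] 0.56 c ang -61 r 0.040
top toe_a [ 0.642 -0.026  0.044] [119.6  59.8] 0.46 a ang -44 r 0.040
top knob_a [ 0.606 -0.085  0.063] [88.5 -1.7] 0.94 
top knob_a [0.61  0.001 0.065] [85.3 84.3] 0.88 
side jaw_a [0.552 0.007 0.015] [27.2 85.5] 0.75 
side jaw_a [ 0.549 -0.076  0.012] [31.1  2.1] 0.52 
side jaw_a [ 0.502 -0.046  0.02 ] [-18.3  28.4] 0.27 
side toe_a [ 0.441 -0.07   0.011] [-76.8  -1.5] 0.74 b ang 176 r 0.165
side toe_a [ 0.635 -0.112  0.039] [119.9 -26.4] 0.59 b ang -45 r 0.041
side toe_a [ 0.619 -0.204  0.042] [ 112.2 -118.6] 0.38 c ang -59 r 0.041
side knob_a [ 0.608 -0.082  0.064] [90.7  1.4] 0.93 
side knob_a [ 0.598 -0.166  0.062] [ 88.1 -83. ] 0.83 
side knob_a [0.611 0.003 0.064] [86.3 86.6] 0.79 
side knob_a [ 0.539 -0.166  0.01 ] [ 28.8 -88.1] 0.49 
t 28.38 tcp [ 0.4666 -0.2516  0.1391] F: [ -35.7 -179.7] toolx 175.2 tooly 85.2 tilt [0.    0.001] f [-0.1 -0.3 -0. ] w 0.07 g 0.0 q7 1.66
```

View pics/t7.png

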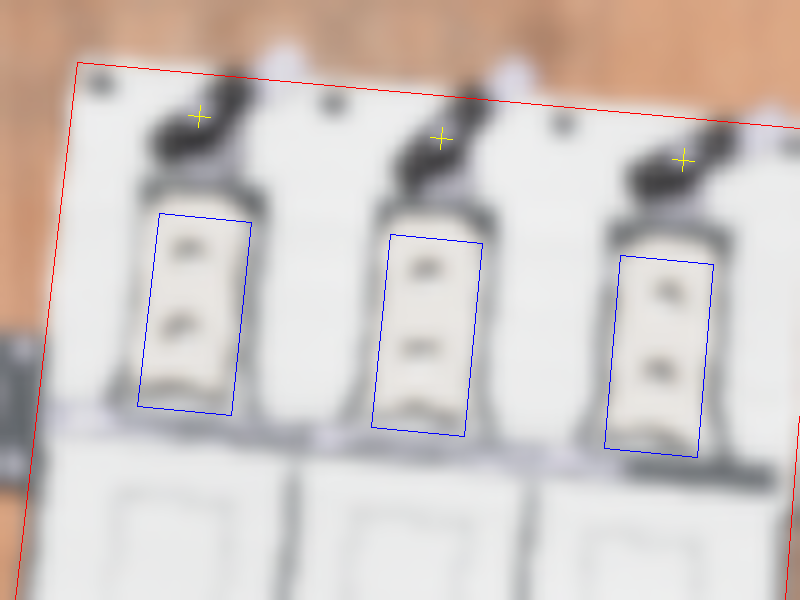

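All three jaws are home in the picture (blue frames at about (195,315), (427,335), (659,355) cover them). The knob bars stand at world angles of about -48° (a), -44° (b) and -60° (c). Knob c comes first, being nearest.

```bash
python3 -m jog '[{"fingers":0.06,"x":-0.0416,"y":0.0316,"z":0,"rx":0,"ry":0,"rz":0},{"fingers":0.06,"x":-0.0416,"y":0.0316,"z":0,"rx":0,"ry":0,"rz":0},{"fingers":0.06,"x":-0.0416,"y":0.0316,"z":0,"rx":0,"ry":0,"rz":0}]'
python3 -m jog '[{"fingers":0.06,"x":0,"y":0,"z":0,"rx":0,"ry":0,"rz":9.2},{"fingers":0.06,"x":0,"y":0,"z":0,"rx":0,"ry":0,"rz":9.2},{"fingers":0.06,"x":0,"y":0,"z":0,"rx":0,"ry":0,"rz":9.2},{"fingers":0.06,"x":0,"y":0,"z":0,"rx":0,"ry":0,"rz":9.2},{"fingers":0.06,"x":0,"y":0,"z":0,"rx":0,"ry":0,"rz":9.2},{"fingers":0.06,"x":0,"y":0,"z":0,"rx":0,"ry":0,"rz":9.2}]'
python3 - <<'E'
from h import *
go(.599,-.1675,.053,30)
E
```

```text
clock: 28.75
tcp_pos: [0.5999, -0.1674, 0.1391]
orientation: [0.135, 3.139, 0.0]
contact_force: [0.4, 0.0, 0.3]
grip_width: 0.0602
gripper_force: 0.0
clock: 29.5
tcp_pos: [0.5986, -0.168, 0.1389]
orientation: [-1.579, -2.715, -0.0]
contact_force: [-0.0, 0.4, 0.8]
grip_width: 0.0598
gripper_force: 0.0
t 29.5 tcp [ 0.5986 -0.168   0.1389] F: [ 88.5 -84.9] toolx 119.6 tooly 29.6 tilt [-0.     0.001] f [-0.   0.4  0.8] w 0.0598 g 0.0 q7 0.57
shift [0.0002 0.0006 0.0859]
rz -0.4 (or 179.6 )
```

```bash
python3 -m jog '[{"fingers":0.06,"x":0,"y":0.0005,"z":0.03,"rx":0,"ry":0,"rz":0},{"fingers":0.06,"x":0,"y":0,"z":0.03,"rx":0,"ry":0,"rz":0},{"fingers":0.06,"x":0,"y":0,"z":0.025,"rx":0,"ry":0,"rz":0},{"fingers":0.005,"x":0,"y":0,"z":0,"rx":0,"ry":0,"rz":0},{"fingers":0.005,"x":0,"y":0,"z":0,"rx":0,"ry":0,"rz":0},{"fingers":0.005,"x":0,"y":0,"z":0,"rx":0,"ry":0,"rz":0},{"fingers":0.005,"x":0,"y":0,"z":0,"rx":0,"ry":0,"rz":0},{"fingers":0.005,"x":0,"y":0,"z":0,"rx":0,"ry":0,"rz":0}]' 40
python3 - <<'E'
from h import *
o,m=st();print(np.round(o["moment"],2))
E
```

```text
clock: 30.5
tcp_pos: [0.5992, -0.1693, 0.0556]
orientation: [1.575, 2.717, 0.001]
contact_force: [-3.5, 0.5, 6.3]
grip_width: 0.0114
gripper_force: 41.4
t 30.5 tcp [ 0.5992 -0.1693  0.0556] F: [ 89.2 -86.1] toolx 119.8 tooly 29.8 tilt [ 0.002 -0.   ] f [-3.5  0.5  6.3] w 0.0114 g 41.4 q7 0.55
[ 0.12  0.56 -0.09]
```

```bash
python3 -m jog '[{"fingers":0.005,"x":0,"y":0,"z":0,"rx":0,"ry":0,"rz":10},{"fingers":0.005,"x":0,"y":0,"z":0,"rx":0,"ry":0,"rz":10},{"fingers":0.005,"x":0,"y":0,"z":0,"rx":0,"ry":0,"rz":10},{"fingers":0.005,"x":0,"y":0,"z":0,"rx":0,"ry":0,"rz":10},{"fingers":0.005,"x":0,"y":0,"z":0,"rx":0,"ry":0,"rz":10},{"fingers":0.005,"x":0,"y":0,"z":0,"rx":0,"ry":0,"rz":10}]'
python3 - <<'E'
from h import *
o,m=st();print(np.round(o["moment"],2))
E
```

```text
clock: 31.25
tcp_pos: [0.5986, -0.1693, 0.0556]
orientation: [2.727, 1.559, 0.0]
contact_force: [-4.9, -0.3, 7.3]
grip_width: 0.0111
gripper_force: 41.3
t 31.25 tcp [ 0.5986 -0.1693  0.0556] F: [ 88.6 -86.2] toolx 59.5 tooly -30.5 tilt [ 0. -0.] f [-4.9 -0.3  7.3] w 0.0111 g 41.3 q7 -0.31
[0.04 0.92 0.2 ]
```

```bash
python3 -m jog '[{"fingers":0.005,"x":0,"y":0,"z":0,"rx":0,"ry":0,"rz":10},{"fingers":0.005,"x":0,"y":0,"z":0,"rx":0,"ry":0,"rz":10},{"fingers":0.005,"x":0,"y":0,"z":0,"rx":0,"ry":0,"rz":10},{"fingers":0.005,"x":0,"y":0,"z":0,"rx":0,"ry":0,"rz":10},{"fingers":0.005,"x":0,"y":0,"z":0,"rx":0,"ry":0,"rz":10},{"fingers":0.005,"x":0,"y":0,"z":0,"rx":0,"ry":0,"rz":10}]'
python3 - <<'E'
from h import *
o,m=st();print(np.round(o["moment"],2))
E
```

```text
clock: 32.0
tcp_pos: [0.5983, -0.1689, 0.0556]
orientation: [-3.141, 0.013, 0.0]
contact_force: [-5.7, 1.5, 9.5]
grip_width: 0.0115
gripper_force: 41.6
t 32.0 tcp [ 0.5983 -0.1689  0.0556] F: [ 88.3 -85.8] toolx -0.5 tooly -90.5 tilt [-0.     0.001] f [-5.7  1.5  9.5] w 0.0115 g 41.6 q7 -1.16
[0.26 1.21 0.15]
```

Continue past the expected -95° until the torque shows the stop.

```bash
python3 -m jog '[{"fingers":0.005,"x":0,"y":0,"z":0,"rx":0,"ry":0,"rz":3},{"fingers":0.005,"x":0,"y":0,"z":0,"rx":0,"ry":0,"rz":3},{"fingers":0.005,"x":0,"y":0,"z":0,"rx":0,"ry":0,"rz":2},{"fingers":0.005,"x":0,"y":0,"z":0,"rx":0,"ry":0,"rz":0}]'
python3 - <<'E'
from h import *
o,m=st();print(np.round(o["moment"],2))
E
```

```text
clock: 32.5
tcp_pos: [0.5984, -0.1688, 0.0557]
orientation: [-3.134, 0.218, 0.001]
contact_force: [-5.8, 0.8, 11.1]
grip_width: 0.0114
gripper_force: 52.5
t 32.5 tcp [ 0.5984 -0.1688  0.0557] F: [ 88.4 -85.8] toolx -8.0 tooly -98.0 tilt [-0.  0.] f [-5.8  0.8 11.1] w 0.0114 g 52.5 q7 -1.26
[0.22 1.22 1.21]
```

At the stop (1.2 N m). Release, rise, and go to knob b.

```bash
python3 -m jog '[{"fingers":0.06,"x":0,"y":0,"z":0,"rx":0,"ry":0,"rz":0},{"fingers":0.06,"x":0,"y":0,"z":0,"rx":0,"ry":0,"rz":0},{"fingers":0.06,"x":0,"y":0,"z":0,"rx":0,"ry":0,"rz":0},{"fingers":0.06,"x":0,"y":0,"z":-0.025,"rx":0,"ry":0,"rz":0},{"fingers":0.06,"x":0,"y":0,"z":-0.06,"rx":0,"ry":0,"rz":0}]'
python3 -m jog '[{"fingers":0.06,"x":0,"y":0,"z":0,"rx":0,"ry":0,"rz":-10.5},{"fingers":0.06,"x":0,"y":0,"z":0,"rx":0,"ry":0,"rz":-10.5},{"fingers":0.06,"x":0,"y":0,"z":0,"rx":0,"ry":0,"rz":-10.5},{"fingers":0.06,"x":0,"y":0,"z":0,"rx":0,"ry":0,"rz":-10.5},{"fingers":0.06,"x":0,"y":0,"z":0,"rx":0,"ry":0,"rz":-10.5},{"fingers":0.06,"x":0,"y":0,"z":0,"rx":0,"ry":0,"rz":-10.5},{"fingers":0.06,"x":0,"y":0,"z":0,"rx":0,"ry":0,"rz":-10.5},{"fingers":0.06,"x":0,"y":0,"z":0,"rx":0,"ry":0,"rz":-10.5}]'
python3 - <<'E'
from h import *
go(.6056,-.084,.053,46)
for n in ("side","top"):
    overlay(n,f"pics/{n}8.png",None,[],(185,170,135,90) if n=="side" else (205,155,80,60),6)
    for e in r.landmark_of("toe_a",n): print(n,np.round(e["xyz"],3),toF(e["xyz"]),round(e["score"],2))
E
```

```text
clock: 33.12
tcp_pos: [0.5966, -0.1684, 0.1374]
orientation: [-3.133, 0.224, 0.01]
contact_force: [1.4, -0.2, 0.7]
grip_width: 0.06
gripper_force: 0.0
clock: 34.12
tcp_pos: [0.5985, -0.1693, 0.1391]
orientation: [-2.473, -1.937, 0.0]
contact_force: [0.4, 0.4, 0.1]
grip_width: 0.0602
gripper_force: 0.0
t 34.12 tcp [ 0.5985 -0.1693  0.1391] F: [ 88.5 -86.3] toolx 76.1 tooly -13.9 tilt [-0. -0.] f [0.4 0.4 0.1] w 0.0602 g 0.0 q7 -0.03
shift [ 0.0846 -0.0135  0.0861]
rz -59.9 (or 120.1 )
side [ 0.643 -0.033  0.04 ] [121.1  53.3] 0.63
side [ 0.638 -0.109  0.041] [122.5 -22.9] 0.53
side [ 0.556 -0.163  0.038] [ 45.5 -83.9] 0.44
top [ 0.642 -0.028  0.044] [119.2  58.8] 0.67
top [ 0.635 -0.116  0.041] [120.4 -30.1] 0.45
```

View pics/side8.png

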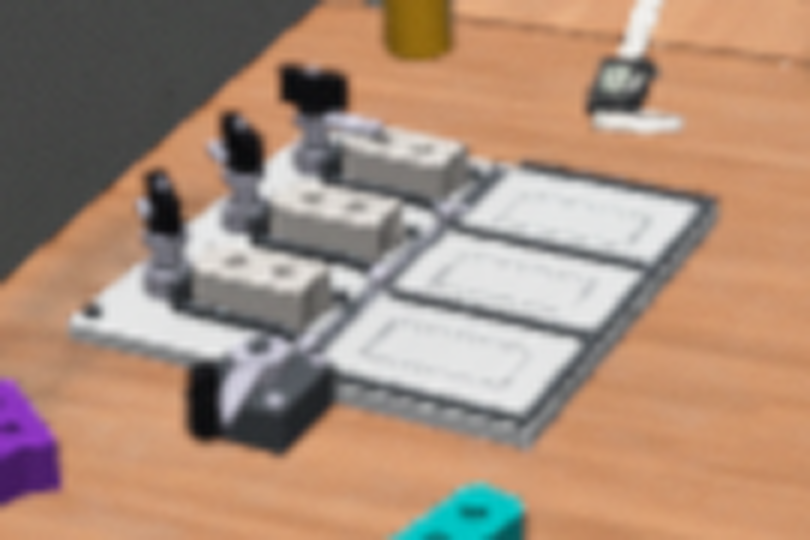

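Clamp c's toe now lies straight back over jaw c (crop (355,125); landmark x = 45.5 mm, as it should be). Knob b next.

```bash
python3 -m jog '[{"fingers":0.06,"x":0.0423,"y":-0.0067,"z":0,"rx":0,"ry":0,"rz":0},{"fingers":0.06,"x":0.0423,"y":-0.0067,"z":0,"rx":0,"ry":0,"rz":0},{"fingers":0.06,"x":0,"y":0,"z":0,"rx":0,"ry":0,"rz":-10},{"fingers":0.06,"x":0,"y":0,"z":0,"rx":0,"ry":0,"rz":-10},{"fingers":0.06,"x":0,"y":0,"z":0,"rx":0,"ry":0,"rz":-10},{"fingers":0.06,"x":0,"y":0,"z":0,"rx":0,"ry":0,"rz":-10},{"fingers":0.06,"x":0,"y":0,"z":0,"rx":0,"ry":0,"rz":-10},{"fingers":0.06,"x":0,"y":0,"z":0,"rx":0,"ry":0,"rz":-10}]'
python3 - <<'E'
from h import *
go(.6056,-.084,.053,46)
E
```

```text
clock: 35.33
tcp_pos: [0.6063, -0.0838, 0.1391]
orientation: [-1.178, -2.912, 0.0]
contact_force: [-1.0, 0.5, -0.4]
grip_width: 0.06
gripper_force: 0.0
t 35.33 tcp [ 0.6063 -0.0838  0.1391] F: [88.9 -0.4] toolx 135.9 tooly 45.9 tilt [-0. -0.] f [-1.   0.5 -0.4] w 0.06 g 0.0 q7 0.74
shift [ 0.0004 -0.0006  0.0861]
rz -0.1 (or 179.9 )
```

```bash
python3 -m jog '[{"fingers":0.06,"x":0,"y":-0.0005,"z":0.03,"rx":0,"ry":0,"rz":0},{"fingers":0.06,"x":0,"y":0,"z":0.03,"rx":0,"ry":0,"rz":0},{"fingers":0.06,"x":0,"y":0,"z":0.025,"rx":0,"ry":0,"rz":0},{"fingers":0.005,"x":0,"y":0,"z":0,"rx":0,"ry":0,"rz":0},{"fingers":0.005,"x":0,"y":0,"z":0,"rx":0,"ry":0,"rz":0},{"fingers":0.005,"x":0,"y":0,"z":0,"rx":0,"ry":0,"rz":0},{"fingers":0.005,"x":0,"y":0,"z":0,"rx":0,"ry":0,"rz":0},{"fingers":0.005,"x":0,"y":0,"z":0,"rx":0,"ry":0,"rz":0}]' 40
python3 -m jog '[{"fingers":0.005,"x":0,"y":0,"z":0,"rx":0,"ry":0,"rz":10},{"fingers":0.005,"x":0,"y":0,"z":0,"rx":0,"ry":0,"rz":10},{"fingers":0.005,"x":0,"y":0,"z":0,"rx":0,"ry":0,"rz":10},{"fingers":0.005,"x":0,"y":0,"z":0,"rx":0,"ry":0,"rz":10},{"fingers":0.005,"x":0,"y":0,"z":0,"rx":0,"ry":0,"rz":10}]'
python3 - <<'E'
from h import *
o,m=st();print(np.round(o["moment"],2))
E
```

```text
clock: 36.33
tcp_pos: [0.6067, -0.0846, 0.0557]
orientation: [1.182, 2.909, 0.0]
contact_force: [-2.3, -0.3, 5.9]
grip_width: 0.0112
gripper_force: 41.7
clock: 36.95
tcp_pos: [0.6061, -0.0849, 0.0557]
orientation: [2.307, 2.131, 0.0]
contact_force: [-3.9, -0.9, 7.3]
grip_width: 0.0114
gripper_force: 41.9
t 36.95 tcp [ 0.6061 -0.0849  0.0557] F: [88.7 -1.5] toolx 85.5 tooly -4.5 tilt [ 0.001 -0.001] f [-3.9 -0.9  7.3] w 0.0114 g 41.9 q7 -0.01
[-0.32  0.94  0.13]
```

```bash
python3 -m jog '[{"fingers":0.005,"x":0,"y":0,"z":0,"rx":0,"ry":0,"rz":10},{"fingers":0.005,"x":0,"y":0,"z":0,"rx":0,"ry":0,"rz":10},{"fingers":0.005,"x":0,"y":0,"z":0,"rx":0,"ry":0,"rz":10},{"fingers":0.005,"x":0,"y":0,"z":0,"rx":0,"ry":0,"rz":10},{"fingers":0.005,"x":0,"y":0,"z":0,"rx":0,"ry":0,"rz":10},{"fingers":0.005,"x":0,"y":0,"z":0,"rx":0,"ry":0,"rz":10},{"fingers":0.005,"x":0,"y":0,"z":0,"rx":0,"ry":0,"rz":10},{"fingers":0.005,"x":0,"y":0,"z":0,"rx":0,"ry":0,"rz":10}]'
python3 - <<'E'
from h import *
o,m=st();print(np.round(o["moment"],2))
E
python3 -m jog '[{"fingers":0.005,"x":0,"y":0,"z":0,"rx":0,"ry":0,"rz":5},{"fingers":0.005,"x":0,"y":0,"z":0,"rx":0,"ry":0,"rz":4},{"fingers":0.005,"x":0,"y":0,"z":0,"rx":0,"ry":0,"rz":4},{"fingers":0.005,"x":0,"y":0,"z":0,"rx":0,"ry":0,"rz":0}]'
python3 - <<'E'
from h import *
o,m=st();print(np.round(o["moment"],2))
E
```

```text
clock: 37.95
tcp_pos: [0.6053, -0.0842, 0.0557]
orientation: [-3.137, -0.15, 0.001]
contact_force: [-6.8, 0.7, 11.2]
grip_width: 0.0108
gripper_force: 42.4
t 37.95 tcp [ 0.6053 -0.0842  0.0557] F: [87.9 -0.9] toolx 5.5 tooly -84.5 tilt [-0.001  0.001] f [-6.8  0.7 11.2] w 0.0108 g 42.4 q7 -1.13
[-0.01  1.47  0.16]
clock: 38.45
tcp_pos: [0.6053, -0.084, 0.0557]
orientation: [-3.135, 0.194, 0.002]
contact_force: [-6.4, 0.6, 13.4]
grip_width: 0.0111
gripper_force: 47.9
t 38.45 tcp [ 0.6053 -0.084   0.0557] F: [87.9 -0.7] toolx -7.1 tooly -97.1 tilt [-0.001  0.001] f [-6.4  0.6 13.4] w 0.0111 g 47.9 q7 -1.3
[-0.01  1.57  0.86]
```

```bash
python3 -m jog '[{"fingers":0.06,"x":0,"y":0,"z":0,"rx":0,"ry":0,"rz":0},{"fingers":0.06,"x":0,"y":0,"z":0,"rx":0,"ry":0,"rz":0},{"fingers":0.06,"x":0,"y":0,"z":0,"rx":0,"ry":0,"rz":0},{"fingers":0.06,"x":0,"y":0,"z":-0.025,"rx":0,"ry":0,"rz":0},{"fingers":0.06,"x":0,"y":0,"z":-0.06,"rx":0,"ry":0,"rz":0}]'
python3 -m jog '[{"fingers":0.06,"x":0,"y":0,"z":0,"rx":0,"ry":0,"rz":-10.5},{"fingers":0.06,"x":0,"y":0,"z":0,"rx":0,"ry":0,"rz":-10.5},{"fingers":0.06,"x":0,"y":0,"z":0,"rx":0,"ry":0,"rz":-10.5},{"fingers":0.06,"x":0,"y":0,"z":0,"rx":0,"ry":0,"rz":-10.5},{"fingers":0.06,"x":0,"y":0,"z":0,"rx":0,"ry":0,"rz":-10.5},{"fingers":0.06,"x":0,"y":0,"z":0,"rx":0,"ry":0,"rz":-10.5},{"fingers":0.06,"x":0,"y":0,"z":0,"rx":0,"ry":0,"rz":-10.5},{"fingers":0.06,"x":0,"y":0,"z":0,"rx":0,"ry":0,"rz":-10.5}]'
python3 - <<'E'
from h import *
go(.6125,.001,.053,42)
for n in ("side",):
    r.grab_frame(n)
    for e in r.landmark_of("toe_a",n): print(n,np.round(e["xyz"],3),toF(e["xyz"]),round(e["score"],2))
E
```

```text
clock: 39.08
tcp_pos: [0.604, -0.0836, 0.1376]
orientation: [3.135, -0.197, -0.009]
contact_force: [1.1, -0.3, 0.1]
grip_width: 0.0601
gripper_force: 0.0
clock: 40.08
tcp_pos: [0.6059, -0.0843, 0.1391]
orientation: [-2.456, -1.959, 0.0]
contact_force: [1.0, 0.6, 0.1]
grip_width: 0.0598
gripper_force: 0.0
t 40.08 tcp [ 0.6059 -0.0843  0.1391] F: [88.6 -0.9] toolx 77.1 tooly -12.9 tilt [-0.  0.] f [1.  0.6 0.1] w 0.0598 g 0.0 q7 -0.1
shift [ 0.0846 -0.0126  0.0861]
rz -54.9 (or 125.1 )
side [ 0.559 -0.165  0.041] [ 49.2 -85.3] 0.71
side [ 0.563 -0.082  0.039] [45.6 -2.3] 0.66
side [ 0.648 -0.031  0.043] [126.   55.5] 0.53
```

```bash
python3 -m jog '[{"fingers":0.06,"x":0.0423,"y":-0.0063,"z":0,"rx":0,"ry":0,"rz":0},{"fingers":0.06,"x":0.0423,"y":-0.0063,"z":0,"rx":0,"ry":0,"rz":0},{"fingers":0.06,"x":0,"y":0,"z":0,"rx":0,"ry":0,"rz":-9},{"fingers":0.06,"x":0,"y":0,"z":0,"rx":0,"ry":0,"rz":-9},{"fingers":0.06,"x":0,"y":0,"z":0,"rx":0,"ry":0,"rz":-9},{"fingers":0.06,"x":0,"y":0,"z":0,"rx":0,"ry":0,"rz":-9},{"fingers":0.06,"x":0,"y":0,"z":0,"rx":0,"ry":0,"rz":-9},{"fingers":0.06,"x":0,"y":0,"z":0,"rx":0,"ry":0,"rz":-9}]'
python3 - <<'E'
from h import *
go(.6125,.001,.053,42)
E
```

```text
clock: 41.18
tcp_pos: [0.613, 0.001, 0.1391]
orientation: [-1.307, -2.857, 0.0]
contact_force: [-0.3, 0.6, -0.3]
grip_width: 0.06
gripper_force: 0.0
t 41.17 tcp [0.613  0.001  0.1391] F: [88.1 84.6] toolx 130.8 tooly 40.8 tilt [-0. -0.] f [-0.3  0.6 -0.3] w 0.06 g 0.0 q7 0.58
shift [ 0.0003 -0.0003  0.0861]
rz -1.2 (or 178.8 )
```

```bash
python3 -m jog '[{"fingers":0.06,"x":0,"y":0,"z":0.03,"rx":0,"ry":0,"rz":0},{"fingers":0.06,"x":0,"y":0,"z":0.03,"rx":0,"ry":0,"rz":0},{"fingers":0.06,"x":0,"y":0,"z":0.025,"rx":0,"ry":0,"rz":0},{"fingers":0.005,"x":0,"y":0,"z":0,"rx":0,"ry":0,"rz":0},{"fingers":0.005,"x":0,"y":0,"z":0,"rx":0,"ry":0,"rz":0},{"fingers":0.005,"x":0,"y":0,"z":0,"rx":0,"ry":0,"rz":0},{"fingers":0.005,"x":0,"y":0,"z":0,"rx":0,"ry":0,"rz":0},{"fingers":0.005,"x":0,"y":0,"z":0,"rx":0,"ry":0,"rz":0}]' 40
python3 -m jog '[{"fingers":0.005,"x":0,"y":0,"z":0,"rx":0,"ry":0,"rz":10},{"fingers":0.005,"x":0,"y":0,"z":0,"rx":0,"ry":0,"rz":10},{"fingers":0.005,"x":0,"y":0,"z":0,"rx":0,"ry":0,"rz":10},{"fingers":0.005,"x":0,"y":0,"z":0,"rx":0,"ry":0,"rz":10},{"fingers":0.005,"x":0,"y":0,"z":0,"rx":0,"ry":0,"rz":10}]'
python3 - <<'E'
from h import *
o,m=st();print(np.round(o["moment"],2))
E
python3 -m jog '[{"fingers":0.005,"x":0,"y":0,"z":0,"rx":0,"ry":0,"rz":10},{"fingers":0.005,"x":0,"y":0,"z":0,"rx":0,"ry":0,"rz":10},{"fingers":0.005,"x":0,"y":0,"z":0,"rx":0,"ry":0,"rz":10},{"fingers":0.005,"x":0,"y":0,"z":0,"rx":0,"ry":0,"rz":10},{"fingers":0.005,"x":0,"y":0,"z":0,"rx":0,"ry":0,"rz":10},{"fingers":0.005,"x":0,"y":0,"z":0,"rx":0,"ry":0,"rz":10},{"fingers":0.005,"x":0,"y":0,"z":0,"rx":0,"ry":0,"rz":10}]'
python3 - <<'E'
from h import *
o,m=st();print(np.round(o["moment"],2))
E
```

```text
clock: 42.18
tcp_pos: [0.6134, 0.0005, 0.0556]
orientation: [1.309, 2.855, 0.0]
contact_force: [-2.3, -2.6, 6.1]
grip_width: 0.011
gripper_force: 41.0
clock: 42.8
tcp_pos: [0.6133, 0.0004, 0.0557]
orientation: [2.398, 2.028, 0.001]
contact_force: [-3.8, -2.1, 6.0]
grip_width: 0.0117
gripper_force: 40.9
t 42.8 tcp [6.133e-01 4.000e-04 5.570e-02] F: [88.5 84.1] toolx 80.5 tooly -9.5 tilt [ 0.001 -0.   ] f [-3.8 -2.1  6. ] w 0.0117 g 40.9 q7 -0.15
[-0.42  0.76  0.19]
clock: 43.68
tcp_pos: [0.6131, 0.0006, 0.0557]
orientation: [-3.128, -0.287, -0.001]
contact_force: [-3.9, -1.9, 7.3]
grip_width: 0.011
gripper_force: 41.1
t 43.67 tcp [6.131e-01 6.000e-04 5.570e-02] F: [88.3 84.2] toolx 10.5 tooly -79.5 tilt [0.001 0.   ] f [-3.9 -1.9  7.3] w 0.011 g 41.1 q7 -1.12
[-0.44  1.    0.16]
```

```bash
python3 -m jog '[{"fingers":0.005,"x":0,"y":0,"z":0,"rx":0,"ry":0,"rz":8},{"fingers":0.005,"x":0,"y":0,"z":0,"rx":0,"ry":0,"rz":5},{"fingers":0.005,"x":0,"y":0,"z":0,"rx":0,"ry":0,"rz":3},{"fingers":0.005,"x":0,"y":0,"z":0,"rx":0,"ry":0,"rz":3},{"fingers":0.005,"x":0,"y":0,"z":0,"rx":0,"ry":0,"rz":0}]'
python3 - <<'E'
from h import *
o,m=st();print(np.round(o["moment"],2))
E
```

```text
clock: 44.3
tcp_pos: [0.613, 0.0006, 0.0557]
orientation: [3.133, -0.22, 0.0]
contact_force: [-4.9, -2.6, 9.8]
grip_width: 0.0108
gripper_force: 52.6
t 44.3 tcp [6.13e-01 6.00e-04 5.57e-02] F: [88.3 84.3] toolx -8.0 tooly -98.0 tilt [ 0.    -0.001] f [-4.9 -2.6  9.8] w 0.0108 g 52.6 q7 -1.38
[-0.5   1.08  1.25]
```

```bash
python3 -m jog '[{"fingers":0.06,"x":0,"y":0,"z":0,"rx":0,"ry":0,"rz":0},{"fingers":0.06,"x":0,"y":0,"z":0,"rx":0,"ry":0,"rz":0},{"fingers":0.06,"x":0,"y":0,"z":0,"rx":0,"ry":0,"rz":0},{"fingers":0.06,"x":0,"y":0,"z":-0.025,"rx":0,"ry":0,"rz":0},{"fingers":0.05,"x":0,"y":0,"z":-0.06,"rx":0,"ry":0,"rz":0}]'
python3 -m jog '[{"fingers":0.05,"x":0,"y":0,"z":0,"rx":0,"ry":0,"rz":-10.3},{"fingers":0.05,"x":0,"y":0,"z":0,"rx":0,"ry":0,"rz":-10.3},{"fingers":0.05,"x":0,"y":0,"z":0,"rx":0,"ry":0,"rz":-10.3},{"fingers":0.05,"x":0,"y":0,"z":0,"rx":0,"ry":0,"rz":-10.3},{"fingers":0.05,"x":0,"y":0,"z":0,"rx":0,"ry":0,"rz":-10.3},{"fingers":0.05,"x":0,"y":0,"z":0,"rx":0,"ry":0,"rz":-10.3},{"fingers":0.05,"x":0,"y":0,"z":0,"rx":0,"ry":0,"rz":-10.3},{"fingers":0.05,"x":0,"y":0,"z":0,"rx":0,"ry":0,"rz":-10.3}]'
python3 - <<'E'
from h import *
go(.5114,.164,.043,4.7)
for n in ("side",):
    overlay(n,f"pics/{n}9.png",None,[],(185,170,135,90),6)
    for t in ("toe_a","jaw_a"):
        for e in r.landmark_of(t,n): print(t,np.round(e["xyz"],3),toF(e["xyz"]),round(e["score"],2))
E
```

```text
clock: 44.92
tcp_pos: [0.6111, 0.0015, 0.1377]
orientation: [3.132, -0.224, -0.009]
contact_force: [1.5, -0.2, 0.2]
grip_width: 0.0498
gripper_force: 0.0
clock: 45.92
tcp_pos: [0.613, 0.001, 0.1391]
orientation: [-2.5, -1.902, 0.0]
contact_force: [0.7, 0.4, 0.4]
grip_width: 0.0501
gripper_force: 0.0
t 45.92 tcp [0.613  0.001  0.1391] F: [88.1 84.6] toolx 74.5 tooly -15.5 tilt [-0.  0.] f [0.7 0.4 0.4] w 0.0501 g 0.0 q7 -0.22
shift [ 0.13   -0.1414  0.0962]
rz -20.2 (or 159.8 )
toe_a [0.579 0.007 0.043] [54.2 87.5] 0.65
toe_a [ 0.557 -0.164  0.039] [ 47.1 -84.9] 0.45
toe_a [ 0.564 -0.081  0.038] [46.  -1.1] 0.43
jaw_a [0.38  0.186 0.001] [-160.2  248.8] 0.78
jaw_a [ 0.541 -0.162  0.014] [ 30.3 -83.9] 0.73
jaw_a [ 0.62   0.172 -0.002] [ 80.8 255.8] 0.69
jaw_a [ 0.392 -0.609 -0.003] [ -78.7 -542.2] 0.63
jaw_a [ 0.551 -0.079  0.01 ] [33.6 -0.2] 0.56
jaw_a [0.553 0.01  0.015] [27.7 88. ] 0.48
```

View pics/side9.png

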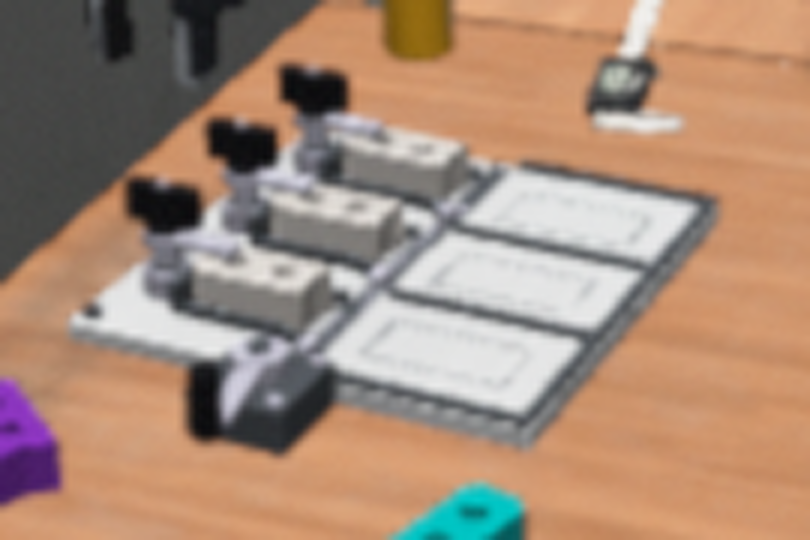

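All three toes lie parallel, straight back over the jaws ((205,243), (285,180), (355,125)), and the jaws are home. Now the lever.

```bash
python3 -m jog '[{"fingers":0.05,"x":0.0325,"y":-0.0353,"z":0,"rx":0,"ry":0,"rz":0},{"fingers":0.05,"x":0.0325,"y":-0.0353,"z":0,"rx":0,"ry":0,"rz":0},{"fingers":0.05,"x":0.0325,"y":-0.0353,"z":0,"rx":0,"ry":0,"rz":0},{"fingers":0.05,"x":0.0325,"y":-0.0353,"z":0,"rx":0,"ry":0,"rz":0},{"fingers":0.05,"x":0,"y":0,"z":0,"rx":0,"ry":0,"rz":-10.1},{"fingers":0.05,"x":0,"y":0,"z":0,"rx":0,"ry":0,"rz":-10.1},{"fingers":0.05,"x":0,"y":0,"z":0,"rx":0,"ry":0,"rz":0}]'
python3 - <<'E'
from h import *
go(.5114,.164,.043,4.7)
E
```

```text
clock: 46.95
tcp_pos: [0.5125, 0.1646, 0.1393]
orientation: [-2.14, -2.3, -0.0]
contact_force: [0.0, -0.2, 0.4]
grip_width: 0.0501
gripper_force: 0.0
t 46.95 tcp [0.5125 0.1646 0.1393] F: [-26.1 238.9] toolx 94.1 tooly 4.1 tilt [-0.  0.] f [ 0.  -0.2  0.4] w 0.0501 g 0.0 q7 -0.27
shift [-0.0005 -0.0011  0.0963]
rz -0.6 (or 179.4 )
```

```bash
python3 -m jog '[{"fingers":0.05,"x":-0.0005,"y":-0.001,"z":0.03,"rx":0,"ry":0,"rz":0},{"fingers":0.05,"x":0,"y":0,"z":0.03,"rx":0,"ry":0,"rz":0},{"fingers":0.05,"x":0,"y":0,"z":0.025,"rx":0,"ry":0,"rz":0},{"fingers":0.05,"x":0,"y":0,"z":0.01,"rx":0,"ry":0,"rz":0},{"fingers":0.01,"x":0,"y":0,"z":0,"rx":0,"ry":0,"rz":0},{"fingers":0.01,"x":0,"y":0,"z":0,"rx":0,"ry":0,"rz":0},{"fingers":0.01,"x":0,"y":0,"z":0,"rx":0,"ry":0,"rz":0},{"fingers":0.01,"x":0,"y":0,"z":0,"rx":0,"ry":0,"rz":0}]' 30
python3 -m jog '[{"fingers":0.01,"x":-0.0011,"y":-0.013,"z":0,"rx":0,"ry":0,"rz":-10},{"fingers":0.01,"x":-0.0011,"y":-0.013,"z":0,"rx":0,"ry":0,"rz":-10},{"fingers":0.01,"x":-0.0011,"y":-0.013,"z":0,"rx":0,"ry":0,"rz":-10},{"fingers":0.01,"x":-0.0011,"y":-0.013,"z":0,"rx":0,"ry":0,"rz":-10}]'
python3 - <<'E'
from h import *
o,m=st(); p=toF(o["tcp_pos"])-[-14.5,165]; print("lever",np.arctan2(p[1],-p[0]),np.hypot(*p))
E
```

```text
clock: 47.95
tcp_pos: [0.5115, 0.1641, 0.0451]
orientation: [-2.135, -2.305, -0.001]
contact_force: [-4.7, -0.7, 7.6]
grip_width: 0.0148
gripper_force: 29.8
clock: 48.45
tcp_pos: [0.4655, 0.1432, 0.0451]
orientation: [1.209, 2.898, 0.003]
contact_force: [-0.0, -2.2, 3.5]
grip_width: 0.0147
gripper_force: 29.6
t 48.45 tcp [0.4655 0.1432 0.0451] F: [-71.2 213.5] toolx 134.7 tooly 44.7 tilt [0.002 0.001] f [-0.  -2.2  3.5] w 0.0147 g 29.6 q7 0.32
lever 0.70760868271295 74.61326959730421
```

```bash
python3 -m jog '[{"fingers":0.01,"x":-0.0011,"y":-0.013,"z":0,"rx":0,"ry":0,"rz":-10},{"fingers":0.01,"x":-0.0011,"y":-0.013,"z":0,"rx":0,"ry":0,"rz":-10},{"fingers":0.01,"x":-0.0011,"y":-0.013,"z":0,"rx":0,"ry":0,"rz":-10},{"fingers":0.01,"x":-0.0011,"y":-0.013,"z":0,"rx":0,"ry":0,"rz":-10},{"fingers":0.01,"x":0,"y":0,"z":0,"rx":0,"ry":0,"rz":0}]'
python3 - <<'E'
from h import *
o,m=st(); p=toF(o["tcp_pos"])-[-14.5,165]; print("lever",np.arctan2(p[1],-p[0]),np.hypot(*p))
E
python3 -m jog '[{"fingers":0.01,"x":0,"y":-0.002,"z":0,"rx":0,"ry":0,"rz":0},{"fingers":0.01,"x":0,"y":-0.002,"z":0,"rx":0,"ry":0,"rz":0},{"fingers":0.01,"x":0,"y":0,"z":0,"rx":0,"ry":0,"rz":0}]'
python3 - <<'E'
from h import *
o,m=st(); p=toF(o["tcp_pos"])-[-14.5,165]; print("lever",np.arctan2(p[1],-p[0]),np.hypot(*p))
E
```

```text
clock: 49.08
tcp_pos: [0.4429, 0.0959, 0.045]
orientation: [0.154, 3.137, 0.0]
contact_force: [-3.3, -1.7, 7.9]
grip_width: 0.0148
gripper_force: 30.2
t 49.08 tcp [0.4429 0.0959 0.045 ] F: [-89.6 164.4] toolx 174.4 tooly 84.4 tilt [0.001 0.   ] f [-3.3 -1.7  7.9] w 0.0148 g 30.2 q7 0.95
lever -0.007989177557311147 75.10239676601539
clock: 49.45
tcp_pos: [0.4429, 0.0953, 0.0451]
orientation: [0.151, 3.136, 0.005]
contact_force: [-3.2, 6.7, 4.7]
grip_width: 0.015
gripper_force: 30.0
t 49.45 tcp [0.4429 0.0953 0.0451] F: [-89.5 163.8] toolx 174.5 tooly 84.5 tilt [0.002 0.003] f [-3.2  6.7  4.7] w 0.015 g 30.0 q7 0.96
lever -0.015998634876343374 75.00959938567863
```

```bash
python3 -m jog '[{"fingers":0.01,"x":0,"y":-0.002,"z":0,"rx":0,"ry":0,"rz":0},{"fingers":0.01,"x":0,"y":0,"z":0,"rx":0,"ry":0,"rz":0}]'
python3 - <<'E'
from h import *
st()
E
python3 -m jog '[{"fingers":0.01,"x":0,"y":0.004,"z":0,"rx":0,"ry":0,"rz":0},{"fingers":0.05,"x":0,"y":0,"z":0,"rx":0,"ry":0,"rz":0},{"fingers":0.05,"x":0,"y":0,"z":0,"rx":0,"ry":0,"rz":0},{"fingers":0.05,"x":0,"y":0,"z":0,"rx":0,"ry":0,"rz":0},{"fingers":0.05,"x":0,"y":0,"z":-0.02,"rx":0,"ry":0,"rz":0},{"fingers":0.05,"x":0,"y":0,"z":-0.06,"rx":0,"ry":0,"rz":0},{"fingers":0.05,"x":0,"y":0.03,"z":-0.06,"rx":0,"ry":0,"rz":0},{"fingers":0.05,"x":0,"y":0.06,"z":-0.03,"rx":0,"ry":0,"rz":0}]'
python3 -m jog '[{"fingers":0.05,"x":0,"y":0.06,"z":0,"rx":0,"ry":0,"rz":0},{"fingers":0.05,"x":0,"y":0.06,"z":0,"rx":0,"ry":0,"rz":0},{"fingers":0.05,"x":0,"y":0,"z":0,"rx":0,"ry":0,"rz":0}]'
python3 - <<'E'
from h import *
overlay("top","pics/t10.png",None,[],(185,150,115,85),7)
overlay("side","pics/s10.png",None,[],(185,170,135,90),6)
for t in ("toe_a","jaw_a","lever_handle"):
    for e in r.landmark_of(t,"side")+r.landmark_of(t,"top"):
        q=toF(e["xyz"])
        if abs(q[0])<160 and abs(q[1])<180: print(t,q,round(e["score"],2))
E
```

```text
clock: 49.7
tcp_pos: [0.4429, 0.0951, 0.0451]
orientation: [0.148, 3.135, 0.008]
contact_force: [-3.3, 11.9, 2.7]
grip_width: 0.0149
gripper_force: 30.0
t 49.7 tcp [0.4429 0.0951 0.0451] F: [-89.5 163.7] toolx 174.6 tooly 84.6 tilt [0.003 0.005] f [-3.3 11.9  2.7] w 0.0149 g 30.0 q7 0.96
clock: 50.7
tcp_pos: [0.4523, 0.1772, 0.2113]
orientation: [0.162, 3.133, 0.001]
contact_force: [2.1, 1.0, -0.9]
grip_width: 0.0499
gripper_force: 0.0
clock: 51.08
tcp_pos: [0.4612, 0.3032, 0.2082]
orientation: [-0.142, -3.138, -0.005]
contact_force: [0.3, -1.7, 0.1]
grip_width: 0.0502
gripper_force: 0.0
toe_a [50.8 89.7] 0.66
toe_a [ 47.5 -83.6] 0.45
toe_a [46.8 -2.1] 0.44
toe_a [ 43.7 -80.8] 0.57
toe_a [46.9 89.5] 0.55
toe_a [44.5 -1.9] 0.49
jaw_a [29.1 -5.2] 0.61
jaw_a [ 32. -85.] 0.47
jaw_a [28.5 -2.3] 0.74
jaw_a [ 25.6 -84.9] 0.73
jaw_a [27.7 85.7] 0.54
lever_handle [-83.2 165.8] 0.66
lever_handle [ 92.7 -80.8] 0.23
lever_handle [-89.2 167.4] 0.41
```

View pics/t10.png

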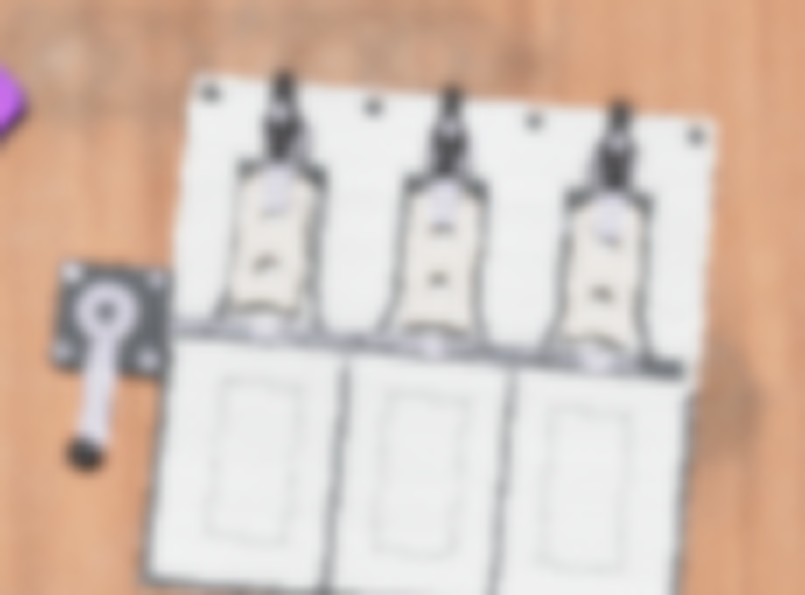

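View pics/s10.png

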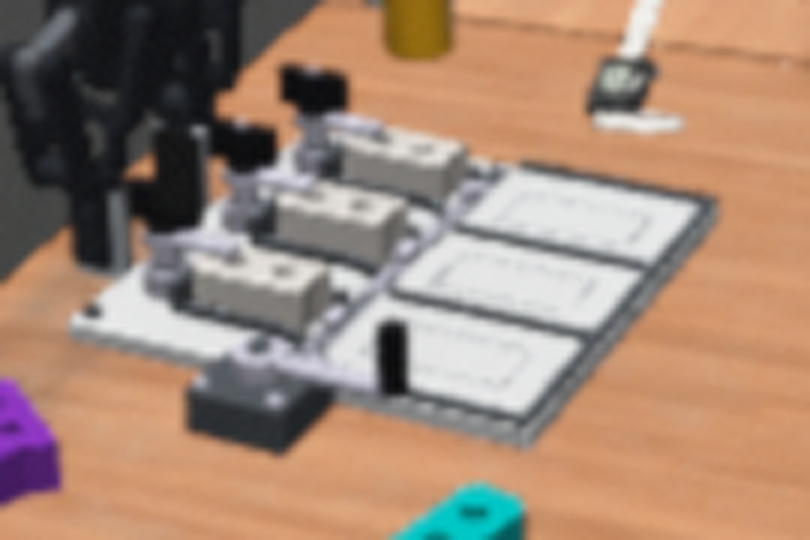

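The top view shows the lever shut with its handle at (84,453), the teeth at (265,322), (432,345) and (598,357) behind the jaws, and the toes straight back. In the side view jaw b seems a few pixels off from before, so I compare the two images numerically.

Run:
```python
import cv2,numpy as np
A=cv2.imread("pics/side9.png",0);B=cv2.imread("pics/s10.png",0)
for k,(x,y,w,h) in dict(a=(195,250,140,75),b=(275,185,135,75),c=(345,125,125,70),plate=(400,230,180,60)).items():
    s=cv2.matchTemplate(B[y-20:y+h+20,x-20:x+w+20],A[y:y+h,x:x+w],cv2.TM_CCOEFF_NORMED)
    _,v,_,l=cv2.minMaxLoc(s);print(k,round(v,3),l[0]-20,l[1]-20,"crop px (6=1px)")
from h import *
P=F(FX,[[30,0,40],[25,0,40]]);print(proj("side",P)*6)
```

```text
a 0.996 0 0 crop px (6=1px)
b 0.959 4 -1 crop px (6=1px)
c 0.984 0 -1 crop px (6=1px)
plate 0.985 0 0 crop px (6=1px)
[[1441.02918312 1218.29365532]
 [1448.92753971 1219.91292806]]
```

Jaw b has crept back by about 3 mm (jaws a and c and the plate have not moved), probably the announced knock. I'll push it home again from behind with closed fingers held above the tooth.

Run:
```python
import cv2,numpy as np
A=cv2.imread("pics/s6.png",0);B=cv2.imread("pics/side9.png",0);C=cv2.imread("pics/s10.png",0)
for n,D in (("9",B),("10",C)):
  for k,(x,y,w,h) in dict(a=(250,262,85,65),b=(325,200,85,60)).items():
    s=cv2.matchTemplate(D[y-20:y+h+20,x-20:x+w+20],A[y:y+h,x:x+w],cv2.TM_CCOEFF_NORMED)
    _,v,_,l=cv2.minMaxLoc(s);print(n,k,round(v,3),l[0]-20,l[1]-20)
from h import *
p=F(FX,[-32,0,0])[0];go(p[0],p[1],.11,85)
```

```text
9 a 1.0 0 0
9 b 1.0 0 0
10 a 0.992 0 0
10 b 0.954 4 -1
t 51.48 tcp [0.4626 0.2965 0.2082] F: [-87.3 366. ] toolx 174.3 tooly 84.3 tilt [ 0. -0.] f [ 0.4 -0.1 -0.9] w 0.0497 g 0.0 q7 0.66
shift [-0.0598 -0.3652  0.0983]
rz -0.7 (or 179.3 )
```

```bash
python3 -m jog '[{"fingers":0,"x":-0.0085,"y":-0.0522,"z":0,"rx":0,"ry":0,"rz":-0.7},{"fingers":0,"x":-0.0085,"y":-0.0522,"z":0,"rx":0,"ry":0,"rz":0},{"fingers":0,"x":-0.0085,"y":-0.0522,"z":0,"rx":0,"ry":0,"rz":0},{"fingers":0,"x":-0.0085,"y":-0.0522,"z":0,"rx":0,"ry":0,"rz":0},{"fingers":0,"x":-0.0085,"y":-0.0522,"z":0,"rx":0,"ry":0,"rz":0},{"fingers":0,"x":-0.0085,"y":-0.0522,"z":0.04,"rx":0,"ry":0,"rz":0},{"fingers":0,"x":-0.0085,"y":-0.0522,"z":0.04,"rx":0,"ry":0,"rz":0},{"fingers":0,"x":0,"y":0,"z":0,"rx":0,"ry":0,"rz":0}]'
python3 - <<'E'
from h import *
p=F(FX,[-32,0,0])[0];go(p[0],p[1],.029,85)
E
```

```text
clock: 52.48
tcp_pos: [0.4866, -0.0703, 0.1302]
orientation: [-0.147, -3.133, 0.003]
contact_force: [0.0, -0.0, 0.7]
grip_width: -0.0
gripper_force: 0.0
t 52.48 tcp [ 0.4866 -0.0703  0.1302] F: [-31.5   2.6] toolx 174.6 tooly 84.6 tilt [-0.006 -0.001] f [ 0.  -0.   0.7] w -0.0 g 0.0 q7 1.42
shift [-1.000e-04 -2.400e-03  1.012e-01]
rz -0.4 (or 179.6 )
```

```bash
python3 -m jog '[{"fingers":0,"x":0,"y":-0.0024,"z":0.03,"rx":0,"ry":0,"rz":-0.4},{"fingers":0,"x":0,"y":0,"z":0.03,"rx":0,"ry":0,"rz":0},{"fingers":0,"x":0,"y":0,"z":0.025,"rx":0,"ry":0,"rz":0},{"fingers":0,"x":0,"y":0,"z":0.015,"rx":0,"ry":0,"rz":0},{"fingers":0,"x":0,"y":0,"z":0,"rx":0,"ry":0,"rz":0}]'
python3 -m jog '[{"fingers":0,"x":-0.004,"y":0,"z":0,"rx":0,"ry":0,"rz":0},{"fingers":0,"x":-0.002,"y":0,"z":0,"rx":0,"ry":0,"rz":0},{"fingers":0,"x":-0.002,"y":0,"z":0,"rx":0,"ry":0,"rz":0}]'
python3 - <<'E'
from h import *
st()
E
python3 -m jog '[{"fingers":0,"x":-0.002,"y":0,"z":0,"rx":0,"ry":0,"rz":0},{"fingers":0,"x":-0.002,"y":0,"z":0,"rx":0,"ry":0,"rz":0}]'
python3 - <<'E'
from h import *
st()
E
```

```text
clock: 53.1
tcp_pos: [0.4889, -0.0673, 0.0324]
orientation: [-0.122, -3.138, -0.0]
contact_force: [0.2, -0.5, 0.5]
grip_width: 0.0001
gripper_force: 0.0
clock: 53.48
tcp_pos: [0.4978, -0.0685, 0.0333]
orientation: [0.123, 3.138, -0.0]
contact_force: [0.3, 0.3, -0.3]
grip_width: 0.0002
gripper_force: 0.0
t 53.48 tcp [ 0.4978 -0.0685  0.0333] F: [-20.6   5.4] toolx 175.5 tooly 85.5 tilt [ 0.001 -0.   ] f [ 0.3  0.3 -0.3] w 0.0002 g 0.0 q7 1.38
clock: 53.72
tcp_pos: [0.5003, -0.0687, 0.0326]
orientation: [-0.123, -3.137, 0.0]
contact_force: [-4.4, 1.5, 3.4]
grip_width: -0.0001
gripper_force: 2.4
t 53.73 tcp [ 0.5003 -0.0687  0.0326] F: [-18.1   5.4] toolx 175.5 tooly 85.5 tilt [-0.002 -0.   ] f [-4.4  1.5  3.4] w -0.0001 g 2.4 q7 1.39
```

```bash
python3 -m jog '[{"fingers":0,"x":0.004,"y":0,"z":0,"rx":0,"ry":0,"rz":0},{"fingers":0,"x":0,"y":-0.005,"z":0.003,"rx":0,"ry":0,"rz":-0.5},{"fingers":0,"x":-0.003,"y":0,"z":0,"rx":0,"ry":0,"rz":0},{"fingers":0,"x":-0.002,"y":0,"z":0,"rx":0,"ry":0,"rz":0},{"fingers":0,"x":-0.001,"y":0,"z":0,"rx":0,"ry":0,"rz":0}]'
python3 - <<'E'
from h import *
st()
E
python3 -m jog '[{"fingers":0,"x":-0.001,"y":0,"z":0,"rx":0,"ry":0,"rz":0},{"fingers":0,"x":-0.001,"y":0,"z":0,"rx":0,"ry":0,"rz":0},{"fingers":0,"x":0,"y":0,"z":0,"rx":0,"ry":0,"rz":0}]'
python3 - <<'E'
from h import *
st()
E
```

```text
clock: 54.35
tcp_pos: [0.5017, -0.0739, 0.0295]
orientation: [-0.11, -3.138, 0.0]
contact_force: [-2.7, 0.2, 2.5]
grip_width: -0.0001
gripper_force: 1.8
t 54.35 tcp [ 0.5017 -0.0739  0.0295] F: [-16.2   0.4] toolx 176.0 tooly 86.0 tilt [-0.002 -0.   ] f [-2.7  0.2  2.5] w -0.0001 g 1.8 q7 1.4
clock: 54.72
tcp_pos: [0.5019, -0.0739, 0.0292]
orientation: [-0.109, -3.134, 0.001]
contact_force: [-8.4, 0.6, 5.1]
grip_width: 0.0001
gripper_force: 4.3
t 54.73 tcp [ 0.5019 -0.0739  0.0292] F: [-16.    0.4] toolx 176.0 tooly 86.0 tilt [-0.005 -0.   ] f [-8.4  0.6  5.1] w 0.0001 g 4.3 q7 1.4
```

```bash
python3 -m jog '[{"fingers":0,"x":-0.002,"y":0,"z":0,"rx":0,"ry":0,"rz":0},{"fingers":0,"x":-0.001,"y":0,"z":0,"rx":0,"ry":0,"rz":0},{"fingers":0,"x":0,"y":0,"z":0,"rx":0,"ry":0,"rz":0}]'
python3 - <<'E'
from h import *
st()
E
python3 -m jog '[{"fingers":0,"x":0.012,"y":0,"z":0,"rx":0,"ry":0,"rz":0},{"fingers":0,"x":0.005,"y":0,"z":0,"rx":0,"ry":0,"rz":0},{"fingers":0,"x":0,"y":0,"z":-0.03,"rx":0,"ry":0,"rz":0},{"fingers":0,"x":0,"y":0,"z":-0.06,"rx":0,"ry":0,"rz":0},{"fingers":0,"x":0,"y":0,"z":-0.05,"rx":0,"ry":0,"rz":0},{"fingers":0,"x":0.01,"y":-0.06,"z":0,"rx":0,"ry":0,"rz":0},{"fingers":0,"x":0.01,"y":-0.06,"z":0,"rx":0,"ry":0,"rz":0},{"fingers":0,"x":0.01,"y":-0.06,"z":0,"rx":0,"ry":0,"rz":0}]'
python3 -m jog '[{"fingers":0,"x":0,"y":-0.06,"z":0,"rx":0,"ry":0,"rz":0},{"fingers":0,"x":0,"y":0,"z":0,"rx":0,"ry":0,"rz":0}]'
python3 - <<'E'
from h import *
overlay("side","pics/s11.png",None,[],(185,170,135,90),6)
A=cv2.imread("pics/side9.png",0);L=cv2.imread("pics/s10.png",0);B=cv2.imread("pics/s11.png",0)
for k,(S,x,y,w,h) in dict(a=(A,195,250,140,75),b=(A,275,185,135,75),c=(A,345,125,125,70),lever=(L,270,320,150,80)).items():
    s=cv2.matchTemplate(B[y-20:y+h+20,x-20:x+w+20],S[y:y+h,x:x+w],cv2.TM_CCOEFF_NORMED)
    _,v,_,l=cv2.minMaxLoc(s);print(k,round(v,3),l[0]-20,l[1]-20)
E
```

```text
clock: 55.1
tcp_pos: [0.5019, -0.0741, 0.0287]
orientation: [-0.109, -3.129, 0.001]
contact_force: [-15.4, 0.4, 10.5]
grip_width: -0.0
gripper_force: 7.5
t 55.1 tcp [ 0.5019 -0.0741  0.0287] F: [-16.    0.2] toolx 176.0 tooly 86.0 tilt [-0.011 -0.   ] f [-15.4   0.4  10.5] w -0.0 g 7.5 q7 1.4
clock: 56.1
tcp_pos: [0.4488, -0.2524, 0.1706]
orientation: [0.108, 3.137, -0.002]
contact_force: [1.3, 0.6, 0.3]
grip_width: 0.0001
gripper_force: 0.0
clock: 56.35
tcp_pos: [0.4431, -0.3162, 0.1702]
orientation: [0.123, 3.137, -0.005]
contact_force: [-0.8, 0.8, 0.5]
grip_width: 0.0002
gripper_force: 0.0
a 0.996 0 0
b 0.966 1 -1
c 0.987 0 -1
lever 1.0 0 0
```

View pics/s11.png

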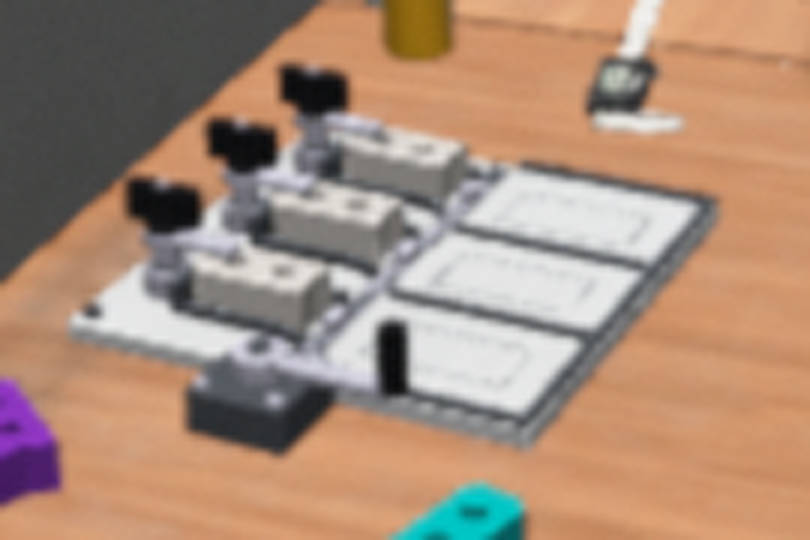

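Jaw b is home again (it took 15 N without moving further). All toes are over the jaws, the lever is shut and the robot is clear.

```bash
python3 -c "
from bench import r
print(r.hand_in())"
```

```text
the job is handed in; nothing more can be done
None
```

The job is handed in: all three jaws (a, b, c) are home against their stops, their clamps are turned to the end stop, and the lever was shut last; jaw b slipped back about 3 mm around when the lever was shut, so I pushed it home again with its clamp and the lever still closed.

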